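# Lay out a piled-up cap lamp for inspection

## Task

Take the pile of cap lamp parts apart from the top down, one part at a time, each straight to its own place and the same way up as it is now: the copper terminal upright in the middle of the shallow square steel tray, the smoked glass lens flat in the middle of the round cork coaster, the black rubber gasket ring over the post and down onto its base, and last the silver lamp housing in the middle of the rectangular ribbed mat. Set the glass lens down gently, do not let it drop. Leave the screwdriver and the small bottle where they are.

Things in the scene. Friction and masses are not known exactly. Their poses are not given: they have to be found in the camera images.
- terminal_mid (a point): Copper battery terminal, top of the pile: upright cylinder 24 mm in diameter and 18 mm high with a thin nub (12 mm in diameter, 6 mm high) on top, 24 mm high in all. Point at its centre, 12 mm above its underside; z up. 50 g or so. It stands loose on the lens.
- lens_mid (a point): Smoked glass lens, second from the top: smoky grey-brown, slightly see-through disc 43 mm in diameter, 15 mm thick; its side is upright for the lower 12 mm, then bevelled to a flat top 34 mm in diameter. Point at its centre, 7.5 mm above its underside; z up. 45 g or so. It lies loose on the gasket ring.
- gasket_mid (a point): Black rubber gasket ring, third from the top: 54 mm outer and 32 mm inner diameter, 12 mm high. Point at the centre of the ring, 6 mm above its underside; z up. 30 g or so. It lies loose on the housing's rim.
- housing_mid (a point): Silver (aluminium) cap lamp housing, bottom of the pile: round open cup, mouth up, 62 mm in diameter (narrowing to 54 mm in the lowest 5 mm), 30 mm high, wall 9 mm. Point at its centre, 15 mm above its underside; z up. 120 g or so. It stands loose on the shelf. The pile's parts are within a few mm of one axis.
- tray: Fixed shallow square steel tray, 100 x 100 mm, rim 8 mm high and 3 mm thick, floor 3 mm thick. Origin at the centre of its underside, on the shelf; x and y along its sides, z up.
- coaster: Fixed round flat cork coaster, 80 mm in diameter, 6 mm thick. Origin at the centre of its underside, on the shelf; z up.
- post: Fixed grey plastic post on a round base: base 72 mm in diameter and 8 mm high, post 14 mm in diameter with a tapered tip, its top 34 mm above the shelf. Origin on the post's axis at the underside of the base, on the shelf; z up.
- mat: Fixed black rectangular mat with thin grey ribs along its length, 85 mm (x) by 120 mm (y), 5 mm thick. Origin at the centre of its underside, on the shelf; z up.
- screwdriver: Bystander: loose screwdriver, 160 mm long, lying on the shelf between the robot and the pile, roughly across (its x axis along its length, handle to -x). Origin at the middle of its underside.
- bottle: Bystander: small white bottle with a grey cap, 40 mm in diameter, 85 mm high, loose, standing beyond the pile. Origin at the centre of its underside.
Mind the look-alikes: they are no part of the job. Leave any turquoise or yellow look-alike of the part that bears housing_mid alone. What is shaped like the part that bears lens_mid but red is not meant.

How it is judged:
By the outcome, as a careful person would: the job done as asked, in the order asked, and still so for the second after the job is handed in, with the robot touching nothing.
It also fails if it takes over 114 s, if anything falls off the work surface, if the arm or the gripper's body presses on something with over 40 N, if the wrist force passes 120 N, or if a joint passes its speed limit or range.

## Robot

A 7-joint arm with a two-finger parallel gripper is mounted at the origin on the work surface. World frame = base frame: x ahead of the robot, y to its left, z up, the work surface at z = 0. Lengths are in m, angles in rad, forces in N, time in s.
With the tool pointing down it reaches from about 0.425 to 0.825 m from the base axis. Payload 3.6 kg.
Tool frame: the origin (TCP) lies midway between the tips of the shut fingers; the grasp point (between the pads) lies 19 mm behind it; z points along the fingers, y is the direction in which the jaws open and shut (so a half turn about z gives the same grasp; the last joint's range is limited). The gripper opens to 85 mm and grips with 20 to 120 N. Pads are 22 mm wide; open, the fingers measure 114 mm over their backs; the gripper's body (76 mm by 85 mm) begins 54 mm behind the grasp point. The pads swing forward as they close: fully open they stand 13 mm farther back than shut.
Start: joints at [1.28, 0.615, -0.013, 1.423, 0.008, 1.103, -0.04], TCP at [0.17, -0.627, 0.231] pointing down, gripper open.
Joint ranges: [-3.12, 3.12], [-0.3, 2.06], [-1.34, 1.32], [0.26, 2.42], [-1.36, 4.5], [0.01, 1.98], [-2.84, 2.84]. Speed limits (rad/s): [2.79, 2.79, 3.14, 3.14, 3.14, 3.14, 3.14].

## Interface

Orientations are given as a rotation vector (axis times angle).
In Python, from plant import r gives the robot as it stands.
- The arm moves only by the tool apply_moves, never from a script. Its argument "plan" is a list of rows, each a list of 7 numbers: the shift along the tool's x, y, z in m, then the turn, a rotation vector about the tool's x, y, z in rad, then the opening in per cent of the stroke, from 0 (shut) to 100 (fully open). In form: [[dx, dy, dz, wx, wy, wz, grip], ...]. A call has 1 to 12 rows; each row is the pose to reach, as a shift and turn from the pose commanded when the call began, along the tool's axes at that moment; what a row does not reach only later rows make up. A row lasts 1/12 s, in which the tool goes at most 41.7 mm and 7.16 degrees, less where a joint would pass 70% of its speed; a pose out of reach is approached as far as the arm can. A call with a gripper value outside its range is refused whole. The fingers move at their own pace and stop on an object; "squeeze" is the grip in N (left out, the last holds). Time passes only in rows, so rows that repeat a pose let the fingers close. It gives the time, the measured TCP pose, the force and the opening at its end, in the units of the state.
- r.sense(): the state, without advancing time (a new reading comes with each control period).
- r.snapshot(name): name is "side" or "top" or "wrist"; returns a dict with "color" (420x560x3 uint8, blue, green, red), "fx", "fy", "cx", "cy" (pixels), "extrinsics" (4x4, takes a point from world to camera coordinates). Camera axes: x right, y down, z forward; pixel columns grow to the right and rows downward; lengths in m; the calibration is good to about 2 mm. A picture is of the moment at which its call begins. There is no depth.
- r.hand_in(): hands the job in, once; it reports no verdict.
The state is a dict: "time": time; "joint_positions": joint angles; "dq": joint speeds; "joint_efforts": joint torques, N m; "position": TCP position; "tool_rot": TCP orientation; "ft_force": force on the tool from outside, world axes, zero at the start; "moment": the same for the moment, N m; "finger_gap": finger opening in m.
Only numpy, scipy, OpenCV 4.12 (cv2) and the standard library are available. Lean on these libraries where they do the work, as an engineer would, in place of code of your own. Each camera call takes 0.05 s, during which the arm holds its last target.

## Working session

There is one attempt and no reset: what is moved stays moved. The work goes in short steps, Python scripts to look and compute and a tool call to move; the robot and the scene stay as the last step left them, time stands still between calls to the robot, and variables do not carry over. Pictures are saved under pics/ and viewed, and the job is handed in when it is done.

Besides the shell and the picture viewer there is one more tool, called after "Call:" in YAML: its name, and indented under it one key for each argument. apply_moves: Moves the arm, as the interface text tells. Its arguments: {"type":"object","properties":{"plan":{"type":"array","items":{"type":"array","items":{"type":"number"}}},"squeeze":{"type":"number"}},"required":["plan"]}

```bash
ls; mkdir -p pics; python3 - <<'E'
from plant import r
import cv2,numpy as np
np.set_printoptions(precision=4,suppress=True)
s=r.sense();print(s)
for n in["side","top","wrist"]:
    d=r.snapshot(n);cv2.imwrite(f"pics/a_{n}.png",d["color"]);print(n,d["fx"],d["fy"],d["cx"],d["cy"]);print(d["extrinsics"])
E
```

```text
pics
{'time': 0.0, 'joint_positions': array([ 1.2805,  0.6159, -0.0126,  1.4249,  0.0081,  1.1034, -0.0404]), 'dq': array([-0.0001,  0.0001, -0.0012,  0.001 , -0.0002, -0.0007,  0.0011]), 'joint_efforts': array([  0.0004, -46.922 ,   0.2597, -17.1039,   0.01  ,   0.0095,
         0.    ]), 'position': array([ 0.1693, -0.6268,  0.2301]), 'tool_rot': array([-3.1117, -0.4129,  0.0006]), 'ft_force': array([ 0.6303,  0.714 , -0.6829]), 'moment': array([-0.0114, -0.0403, -0.0552]), 'finger_gap': 0.08569051451821146}
side 420.45664515958254 420.45664515958254 277.5986112566224 211.79370905948014
[[-0.9678 -0.2509 -0.022   0.5898]
 [-0.1104  0.501  -0.8584  0.1293]
 [ 0.2264 -0.8283 -0.5125  0.7526]
 [ 0.      0.      0.      1.    ]]
top 438.66682131777594 438.66682131777594 280.4589448971568 211.9804246513433
[[ 0.0301 -0.9995 -0.0046 -0.0027]
 [-0.9728 -0.0283 -0.2301  0.607 ]
 [ 0.2299  0.0114 -0.9732  0.8375]
 [ 0.      0.      0.      1.    ]]
wrist 309.0544326445482 309.0544326445482 277.8733265537492 212.67777590787185
[[ 0.2613 -0.9653 -0.0025 -0.6482]
 [-0.9235 -0.2507  0.2903 -0.0391]
 [-0.2809 -0.0736 -0.9569  0.3796]
 [ 0.      0.      0.      1.    ]]
```

View pics/a_top.png

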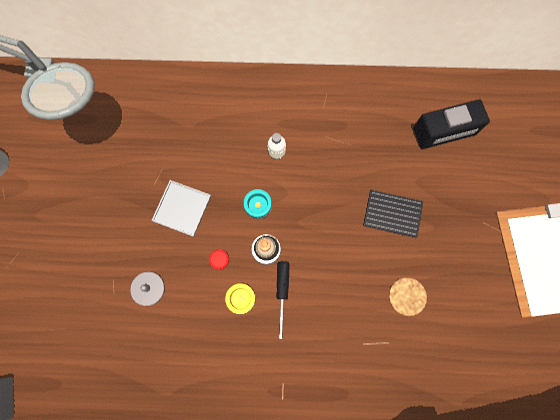

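View pics/a_side.png

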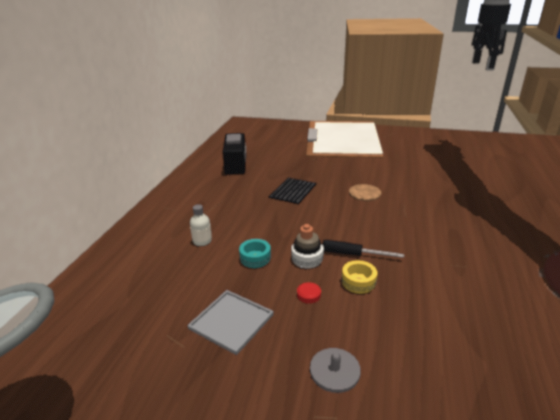

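View pics/a_wrist.png

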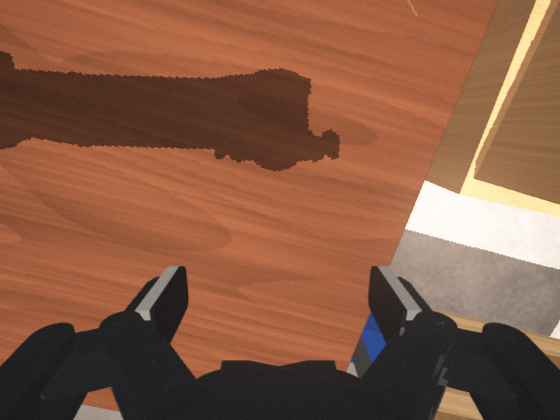

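Top view: the pile is at (266,248), tray (182,208), coaster (408,297), post (147,289), mat (393,213), bottle (277,146) and screwdriver (283,295). Look-alikes are the turquoise cup (257,203), yellow cup (240,298) and red disc (219,259). The pile, with copper on top and the silver cup below, matches the description. In the side view the pile is at (307,245). Next, close crops.

```bash
cat > h.py <<'E'
import cv2,numpy as np
from scipy.optimize import least_squares
np.set_printoptions(precision=4,suppress=True)
def cam(d): return np.array([[d["fx"],0,d["cx"]],[0,d["fy"],d["cy"]],[0,0,1]]),np.array(d["extrinsics"])
def proj(d,X):
    K,E=cam(d); X=np.atleast_2d(X); p=(X@E[:3,:3].T+E[:3,3])@K.T; return p[:,:2]/p[:,2:]
def plane(d,uv,z):
    K,E=cam(d); R,t=E[:3,:3],E[:3,3]; c=-R.T@t
    v=R.T@np.linalg.inv(K)@np.array([uv[0],uv[1],1.]); return c+v*(z-c[2])/v[2]
def tri(d1,p1,d2,p2):
    P=[K@E[:3] for K,E in (cam(d1),cam(d2))]
    X=cv2.triangulatePoints(P[0],P[1],np.array(p1,float).reshape(2,1),np.array(p2,float).reshape(2,1)).ravel();X=X[:3]/X[3]
    return X,proj(d1,X)[0]-p1,proj(d2,X)[0]-p2
def crop(img,x,y,w,h,s,f):
    c=img[y:y+h,x:x+w]; cv2.imwrite(f,cv2.resize(c,None,fx=s,fy=s,interpolation=cv2.INTER_CUBIC))
E
python3 - <<'E'
from h import *
t=cv2.imread("pics/a_top.png");s=cv2.imread("pics/a_side.png")
crop(t,130,170,160,120,5,"pics/b1.png");crop(t,350,180,100,140,4,"pics/b2.png")
crop(s,180,200,240,180,3,"pics/b3.png");crop(s,260,160,130,60,6,"pics/b4.png")
E
```

```text
(no output)
```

View pics/b1.png

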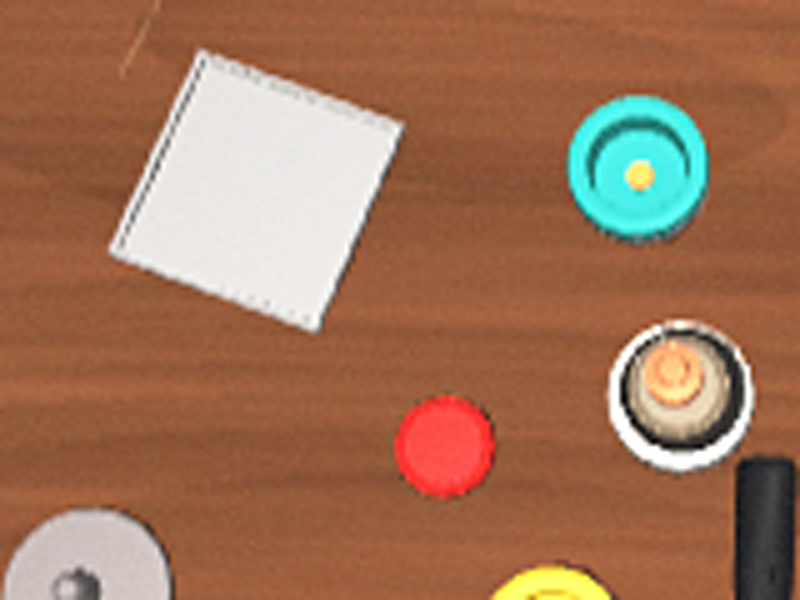

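View pics/b2.png

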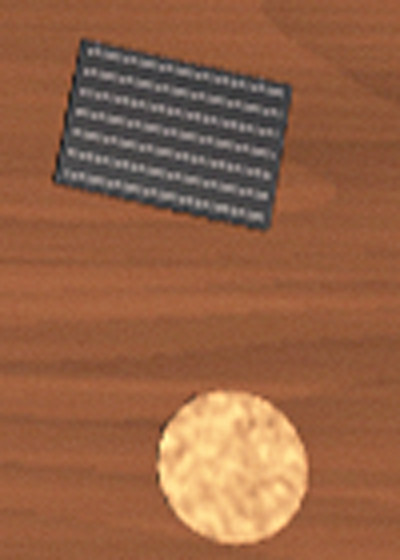

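View pics/b3.png

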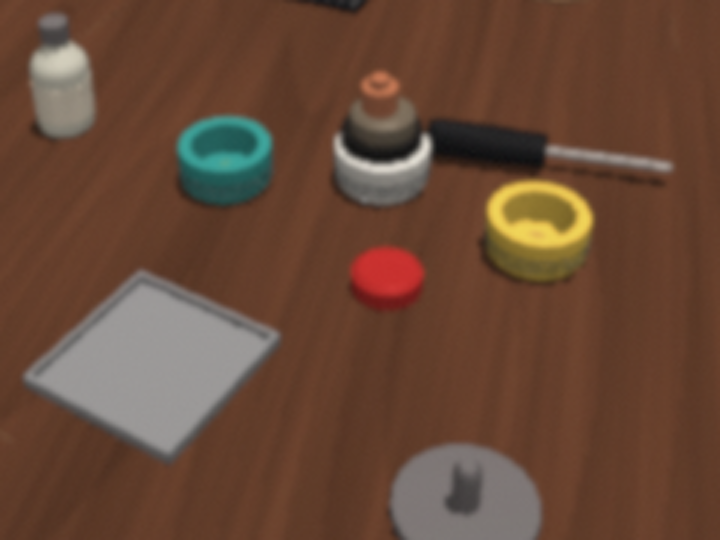

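View pics/b4.png

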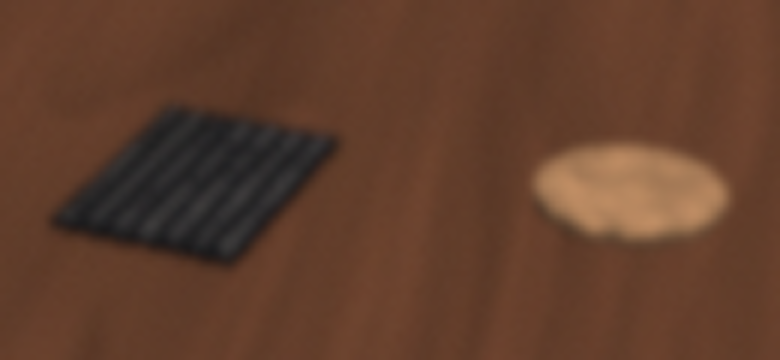

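Crops: the copper terminal stands on the grey-brown lens, on the black ring, on the silver cup. The terminal nub is at top (264.4,243.2) and side (306.3,225.7), so the choice is confirmed. Triangulating everything.

```bash
python3 - <<'E'
from h import *
from plant import r
import pickle
T=r.snapshot("top");S=r.snapshot("side")
pickle.dump((T,S),open("cams.pkl","wb"))
def b(x,y,x0,y0,s): return (x0+(x+.5)/s-.5,y0+(y+.5)/s-.5)
t1=lambda x,y:b(x,y,130,170,5)
t2=lambda x,y:b(x,y,350,180,4)
s3=lambda x,y:b(x,y,180,200,3)
s4=lambda x,y:b(x,y,260,160,6)
P={"nubtop":(t1(674,366),s3(380,79),.081),
"tray1":(t1(202,50),s3(277,339),.008),"tray2":(t1(402,124),s3(142,272),.008),"tray3":(t1(318,330),s3(27,378),.008),"tray4":(t1(110,253),s3(170,457),.008),
"coaster":(t2(233,466),s4(631,190),.006),
"mat1":(t2(83,41),s4(55,222),.005),"mat2":(t2(290,87),s4(175,106),.005),"mat3":(t2(268,227),s4(338,142),.005),"mat4":(t2(56,182),s4(235,262),.005),
"housingrim":(t1(680,396),s3(382,155),.03),"base":(t1(88,588),s3(466,505),.008)}
for k,(a,c,z) in P.items():
    # side corners may be matched wrongly: report
    X,e1,e2=tri(T,a,S,c);print(k,X,e1,e2,plane(T,a,z),plane(S,c,z))
E
```

```text
nubtop [0.54   0.0457 0.0765] [0.0105 0.2094] [-0.2379 -0.051 ] [0.5397 0.0455 0.081 ] [0.5383 0.0526 0.081 ]
tray1 [0.6145 0.2503 0.0611] [-1.1999 26.7121] [-38.8582 -14.3147] [0.6895 0.2677 0.008 ] [0.5634 0.2143 0.008 ]
tray2 [0.6581 0.1755 0.0045] [0.024  0.1807] [-0.2395 -0.0677] [0.6575 0.175  0.008 ] [0.6559 0.1793 0.008 ]
tray3 [ 0.6352  0.2375 -0.0312] [ -8.0493 -28.1046] [39.7116  6.5452] [0.5629 0.2055 0.008 ] [0.6865 0.2732 0.008 ]
tray4 [0.5957 0.3017 0.003 ] [0.0013 0.0124] [-0.0194 -0.005 ] [0.5947 0.3002 0.008 ] [0.5939 0.3057 0.008 ]
coaster [ 0.4474 -0.2613  0.0014] [ 0.0066 -0.3073] [0.2767 0.0421] [ 0.4465 -0.2599  0.006 ] [ 0.4478 -0.2525  0.006 ]
mat1 [ 0.6808 -0.1857 -0.0006] [0.0055 0.0486] [-0.0462 -0.0122] [ 0.6793 -0.1846  0.005 ] [ 0.6778 -0.1759  0.005 ]
mat2 [ 0.6565 -0.301   0.0008] [0.02   0.2206] [-0.192  -0.0475] [ 0.6559 -0.2996  0.005 ] [ 0.6539 -0.2924  0.005 ]
mat3 [ 0.5778 -0.2862 -0.0021] [-0.0075 -0.149 ] [0.1315 0.0279] [ 0.5761 -0.2841  0.005 ] [ 0.5759 -0.2725  0.005 ]
mat4 [ 0.5995 -0.1695 -0.0011] [-0.0111 -0.1615] [0.1559 0.0353] [ 0.5979 -0.1684  0.005 ] [ 0.5977 -0.159   0.005 ]
housingrim [0.5373 0.0454 0.0173] [-0.0039 -0.0918] [0.107  0.0221] [0.5352 0.0448 0.03  ] [0.5343 0.0625 0.03  ]
base [0.4479 0.2965 0.0037] [-0.0083  0.3943] [-0.6287 -0.0995] [0.4485 0.2953 0.008 ] [0.4467 0.2999 0.008 ]
```

```bash
cat >> h.py <<'E'
from scipy.spatial.transform import Rotation as Ro
def Rdown(yaw): # tool z down, tool y (jaw) at angle yaw in world xy
    y=np.array([np.cos(yaw),np.sin(yaw),0]);z=np.array([0,0,-1.]);return np.c_[np.cross(y,z),y,z]
def go(s,p,yaw=None):
    R0=Ro.from_rotvec(s["tool_rot"]).as_matrix()
    d=R0.T@(np.array(p)-s["position"])
    Rt=R0 if yaw is None else Rdown(yaw)
    w=Ro.from_matrix(R0.T@Rt).as_rotvec()
    return d,w
def yawof(s):
    y=Ro.from_rotvec(s["tool_rot"]).as_matrix()[:,1];return np.arctan2(y[1],y[0])
E
python3 - <<'E'
from h import *
from plant import r
s=r.sense();R0=Ro.from_rotvec(s["tool_rot"]).as_matrix();print(R0,yawof(s))
E=np.array([[0.2613,-0.9653,-0.0025,-0.6482],[-0.9235,-0.2507,0.2903,-0.0391],[-0.2809,-0.0736,-0.9569,0.3796]])
c=-E[:,:3].T@E[:,3];print("cam in tool",R0.T@(c-s["position"]),"view dir",R0.T@E[2,:3], "imgx",R0.T@E[0,:3])
for yaw in(-np.pi/4,3*np.pi/4): print(go(s,[.54,.0457,.2],yaw))
E
```

```text
[[ 0.9654  0.2608 -0.0003]
 [ 0.2608 -0.9654  0.0012]
 [ 0.     -0.0013 -1.    ]] -1.3069551729115045
cam in tool [ 0.0731 -0.0007 -0.1422] view dir [-0.2904 -0.001   0.9569] imgx [0.0005 1.     0.0012]
(array([ 0.5332, -0.5529,  0.0315]), array([-0.0012, -0.0004, -0.5216]))
(array([ 0.5332, -0.5529,  0.0315]), array([-0.0005,  0.0016,  2.62  ]))
```

Call:
apply_moves:
  plan:
    - [0.53,-0.55,0.02,0,0,-0.52,100]
    - [0.53,-0.55,0.02,0,0,-0.52,100]
    - [0.53,-0.55,0.02,0,0,-0.52,100]
    - [0.53,-0.55,0.02,0,0,-0.52,100]
    - [0.53,-0.55,0.02,0,0,-0.52,100]
    - [0.53,-0.55,0.02,0,0,-0.52,100]
    - [0.53,-0.55,0.02,0,0,-0.52,100]
    - [0.53,-0.55,0.02,0,0,-0.52,100]
    - [0.53,-0.55,0.02,0,0,-0.52,100]
    - [0.53,-0.55,0.02,0,0,-0.52,100]
    - [0.53,-0.55,0.02,0,0,-0.52,100]
    - [0.53,-0.55,0.02,0,0,-0.52,100]
  squeeze: 30

```text
time: 1.25
position: [0.4111, -0.1878, 0.2185]
tool_rot: [2.903, 1.199, 0.001]
ft_force: [0.9, -1.2, -0.1]
finger_gap: 0.0853
```

```bash
python3 - <<'E'
from h import *
from plant import r
s=r.sense();print(s["time"],s["position"],yawof(s),s["joint_positions"],s["ft_force"]);print(go(s,[.54,.046,.2],-np.pi/4))
E
```

```text
1.25 [ 0.4111 -0.1878  0.2185] -0.7873225767842411 [ 0.5679  0.3374 -0.2495  1.9812  0.1108  0.8351 -0.5299] [ 0.8931 -1.1513 -0.1081]
(array([ 0.2564, -0.0747,  0.0185]), array([ 0.0008, -0.0001, -0.0019]))
```

Call:
apply_moves:
  plan:
    - [0.256,-0.075,0.018,0,0,0,100]
    - [0.256,-0.075,0.018,0,0,0,100]
    - [0.256,-0.075,0.018,0,0,0,100]
    - [0.256,-0.075,0.018,0,0,0,100]
    - [0.256,-0.075,0.018,0,0,0,100]
    - [0.256,-0.075,0.018,0,0,0,100]
    - [0.256,-0.075,0.018,0,0,0,100]
    - [0.256,-0.075,0.018,0,0,0,100]
    - [0.256,-0.075,0.018,0,0,0,100]
    - [0.256,-0.075,0.018,0,0,0,100]

```text
time: 2.08
position: [0.5383, 0.0428, 0.2]
tool_rot: [2.903, 1.197, -0.002]
ft_force: [-0.9, -0.1, -0.2]
finger_gap: 0.0855
```

```bash
cat > snap.py <<'E'
import sys,pickle
from h import *
from plant import r
n=sys.argv[1]
d=r.snapshot("wrist");s=r.sense();d["s"]=s;pickle.dump(d,open(n+".pkl","wb"))
cv2.imwrite(f"pics/{n}.png",d["color"]);print(s["time"],s["position"],yawof(s),s["ft_force"],s["finger_gap"])
E
python3 snap.py w1
```

```text
2.1333 [0.5383 0.0423 0.2002] -0.789596531884059 [-0.1423  0.2168  0.7926] 0.08563416655288994
```

View pics/w1.png

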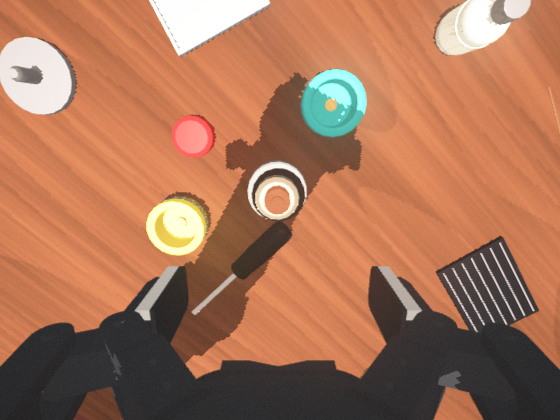

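```bash
python3 - <<'E'
from h import *
t=cv2.imread("pics/w1.png")
crop(t,230,145,100,75,8,"pics/w1c.png")
E
```

```text
(no output)
```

View pics/w1c.png

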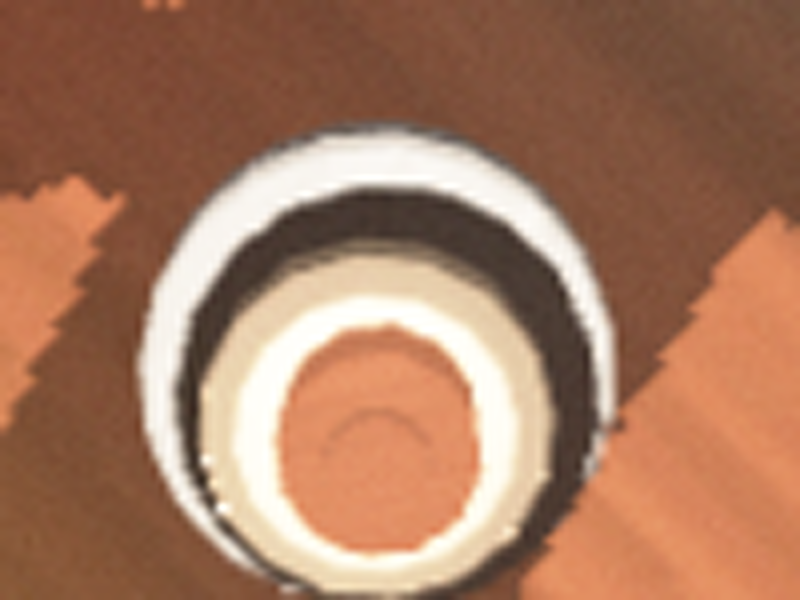

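```bash
cat >> h.py <<'E'
def ext(d,x,y,z,R):
    a=np.linspace(0,2*np.pi,181);p=proj(d,np.c_[x+R*np.cos(a),y+R*np.sin(a),0*a+z])
    return dict(l=p[:,0].min(),r=p[:,0].max(),t=p[:,1].min(),b=p[:,1].max())
def fitc(obs,R,x0,z=None):
    """obs: list of (cam, dict of extents); z fixed or fitted"""
    f=lambda q:[ext(d,q[0],q[1],q[2] if z is None else z,R)[k]-v for d,o in obs for k,v in o.items()]
    q=least_squares(f,x0[:2] if z is not None else x0,x_scale=.01);return q.x,np.array(q.fun)
E
python3 - <<'E'
from h import *
import pickle
d=pickle.load(open("w1.pkl","rb"));T,S=pickle.load(open("cams.pkl","rb"))
c=lambda o:{k:((230 if k in"lr" else 145)+(v+.5)/8-.5) for k,v in o.items()}
for n,o,R,z in[("housing",dict(l=140,r=615,t=128),.031,.03),("gasket",dict(l=181,r=604,t=187),.027,.042),("lens",dict(l=200,r=553,t=250),.0215,.054),("term",dict(l=278,r=481,b=553),.012,.075)]:
    print(n,z,*fitc([(d,c(o))],R,[.54,.046],z))
# top view for term shoulder & rim
ct=lambda o:{k:((130 if k in"lr" else 170)+(v+.5)/5-.5) for k,v in o.items()}
print("top rim",fitc([(T,ct(dict(l=609,r=752,t=320,b=471)))],.031,[.54,.046],.03))
print("top term",fitc([(T,ct(dict(l=643,r=704,b=404)))],.012,[.54,.046],.075))
print("2view term z",fitc([(T,ct(dict(l=643,r=704,b=404))),(d,c(dict(l=278,r=481,b=553)))],.012,[.54,.046,.07]))
print("2view rim z",fitc([(T,ct(dict(l=609,r=752,t=320,b=471))),(d,c(dict(l=140,r=615,t=128)))],.031,[.54,.046,.03]))
E
```

```text
housing 0.03 [0.5384 0.0458] [-0.2671  0.267   0.0146]
gasket 0.042 [0.5386 0.0433] [-0.5808  0.5807  0.0289]
lens 0.054 [0.5372 0.0446] [-0.2787  0.2786  0.0116]
term 0.075 [0.5393 0.0462] [-0.72    0.7199  0.0193]
top rim (array([0.5356, 0.0447]), array([-0.2906,  0.2906,  0.6253, -0.6109]))
top term (array([0.5372, 0.0459]), array([ 0.1761, -0.176 ,  0.0011]))
2view term z (array([0.5383, 0.0454, 0.0704]), array([ 0.5661,  0.1509, -0.223 , -0.6437,  0.3396, -0.1396]))
2view rim z (array([0.5375, 0.045 , 0.0229]), array([-0.2068,  0.1464,  0.3851, -1.0827,  0.2774, -0.4959,  0.2473]))
```

Wrist view: the terminal is at about (277,200), concentric with the pile. Fits agree with the top view to about 2 mm, and the measured shoulder height of 0.070 compares with 0.075 nominal, also within calibration. Now descending on the terminal.

```bash
cat > g.py <<'E'
import sys
from h import *
from plant import r
s=r.sense();a=[float(x) for x in sys.argv[1:]]
print("t",s["time"],"pos",s["position"],"yaw",yawof(s),"F",s["ft_force"],"gap",s["finger_gap"])
if len(a)>=3:
    d,w=go(s,a[:3],a[3] if len(a)>3 else None);print("shift",d,"turn",w)
E
python3 g.py .5388 .0460 .061 -0.7854
```

```text
t 2.1333 pos [0.5383 0.0423 0.2002] yaw -0.789596531884059 F [-0.1423  0.2168  0.7926] gap 0.08563416655288994
shift [ 0.0032 -0.0024  0.1391] turn [ 0.0005  0.0016 -0.0042]
```

Call:
apply_moves:
  plan:
    - [0.003,-0.002,0.03,0,0,0,70]
    - [0.003,-0.002,0.06,0,0,0,60]
    - [0.003,-0.002,0.09,0,0,0,60]
    - [0.003,-0.002,0.11,0,0,0,60]
    - [0.003,-0.002,0.12,0,0,0,60]
    - [0.003,-0.002,0.125,0,0,0,60]
    - [0.003,-0.002,0.13,0,0,0,60]
    - [0.003,-0.002,0.13,0,0,0,60]

```text
time: 2.8
position: [0.5399, 0.0473, 0.0705]
tool_rot: [2.904, 1.198, 0.001]
ft_force: [-0.6, -0.3, -0.3]
finger_gap: 0.0511
```

```bash
python3 g.py .5388 .0460 .061 -0.7854; python3 snap.py w2
```

```text
t 2.8 pos [0.5399 0.0473 0.0705] yaw -0.7879454617061807 F [-0.5779 -0.3216 -0.3021] gap 0.05114140273007608
shift [-0.0017  0.0001  0.0095] turn [ 0.0006 -0.0005 -0.0025]
2.85 [0.5402 0.0475 0.071 ] -0.7876222635058142 [ 1.4408 -0.322   0.1841] 0.05128989875634821
```

View pics/w2.png

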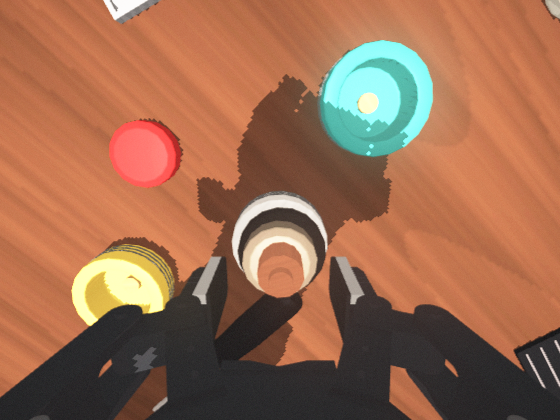

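```bash
python3 - <<'E'
from h import *
import pickle
d=pickle.load(open("w2.pkl","rb"))
print(proj(d,d["s"]["position"]),proj(d,[.5388,.046,.075]),proj(d,d["s"]["position"]+[0,0,.01]))
print(ext(d,.5388,.046,.075,.012))
crop(d["color"],200,220,160,110,5,"pics/w2c.png")
E
```

```text
[[279.5459 269.0005]] [[279.82  276.397]] [[279.6518 278.7056]]
{'l': np.float64(255.75790749684865), 'r': np.float64(303.88455273351764), 't': np.float64(254.3122801426815), 'b': np.float64(297.50795500264036)}
```

View pics/w2c.png

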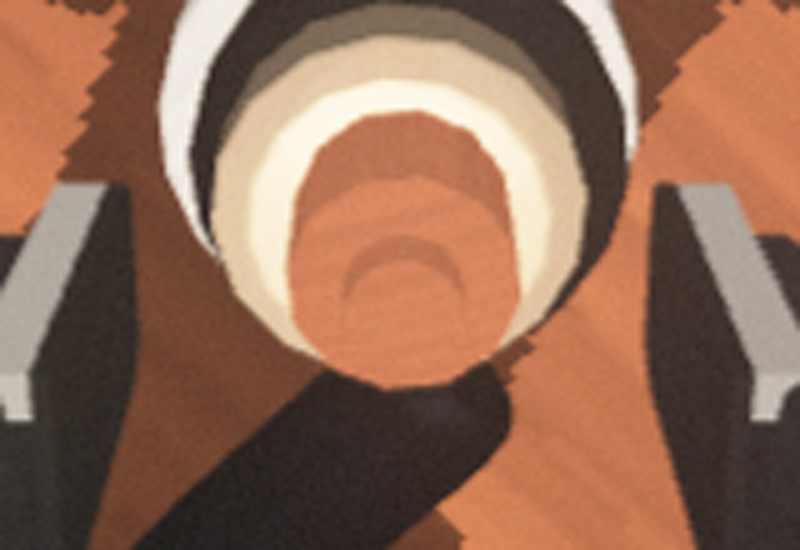

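Call:
apply_moves:
  plan:
    - [-0.0015,0.0005,0.003,0,0,0,60]
    - [-0.0015,0.0005,0.006,0,0,0,60]
    - [-0.0015,0.0005,0.009,0,0,0,60]
    - [-0.0015,0.0005,0.009,0,0,0,60]

```text
time: 3.18
position: [0.5386, 0.0464, 0.061]
tool_rot: [-2.903, -1.2, 0.001]
ft_force: [0.3, 0.6, 0.2]
finger_gap: 0.0513
```

Call:
apply_moves:
  plan:
    - [0,0,0,0,0,0,45]
    - [0,0,0,0,0,0,35]
    - [0,0,0,0,0,0,28]
    - [0,0,0,0,0,0,22]
    - [0,0,0,0,0,0,15]
    - [0,0,0,0,0,0,10]
    - [0,0,0,0,0,0,10]
    - [0,0,0,0,0,0,10]
  squeeze: 30

```text
time: 3.85
position: [0.5391, 0.0464, 0.0615]
tool_rot: [2.903, 1.2, 0.001]
ft_force: [-0.4, -1.2, 3.7]
finger_gap: 0.0219
```

```bash
python3 snap.py w3
```

```text
3.9 [0.5391 0.0464 0.0615] -0.7869848384764442 [-0.0074 -0.3987  3.799 ] 0.022146260574810818
```

View pics/w3.png

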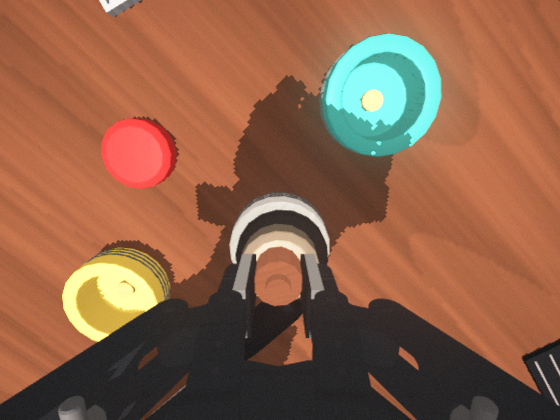

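The terminal sits between the pads at (278,275), gap 22 mm. Lifting.

Call:
apply_moves:
  plan:
    - [0,0,-0.003,0,0,0,10]
    - [0,0,-0.008,0,0,0,10]
    - [0,0,-0.015,0,0,0,10]
    - [0,0,-0.03,0,0,0,10]
    - [0,0,-0.05,0,0,0,10]
    - [0,0,-0.05,0,0,0,10]

```text
time: 4.4
position: [0.5412, 0.0469, 0.1148]
tool_rot: [2.902, 1.199, 0.011]
ft_force: [0.0, 0.3, 0.4]
finger_gap: 0.0219
```

```bash
python3 snap.py w4
```

```text
4.45 [0.5403 0.0467 0.1133] -0.7870171436648322 [ 0.4125 -0.5153 -0.4539] 0.021684095666607523
```

View pics/w4.png

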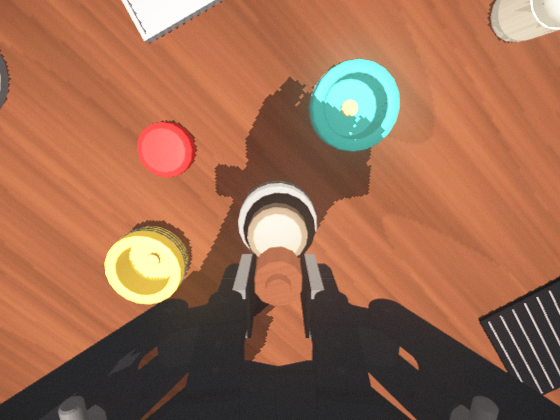

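```bash
python3 g.py .6265 .237 .135 -0.7854
```

```text
t 4.45 pos [0.5403 0.0467 0.1133] yaw -0.7870171436648322 F [ 0.4125 -0.5153 -0.4539] gap 0.021684095666607523
shift [ 0.1955 -0.0738 -0.0212] turn [ 0.0028 -0.0039 -0.0016]
```

Call:
apply_moves:
  plan:
    - [0.02,-0.008,-0.01,0,0,0,10]
    - [0.05,-0.02,-0.02,0,0,0,10]
    - [0.08,-0.03,-0.02,0,0,0,10]
    - [0.11,-0.042,-0.02,0,0,0,10]
    - [0.14,-0.054,-0.02,0,0,0,10]
    - [0.17,-0.066,-0.02,0,0,0,10]
    - [0.19,-0.074,-0.02,0,0,0,10]
    - [0.195,-0.074,-0.02,0,0,0,10]
    - [0.195,-0.074,-0.02,0,0,0,10]

```text
time: 5.2
position: [0.624, 0.2386, 0.1298]
tool_rot: [-2.9, -1.204, 0.002]
ft_force: [0.2, -0.8, -0.2]
finger_gap: 0.0221
```

```bash
python3 snap.py w5
```

```text
5.25 [0.624  0.2359 0.1299] -0.7863704264317255 [-0.2583 -0.4669 -1.3771] 0.022149597672203432
```

View pics/w5.png

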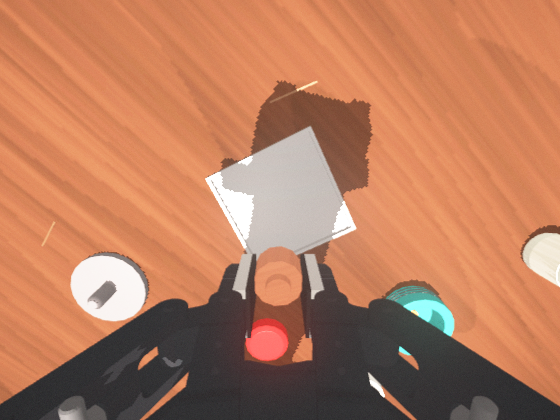

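```bash
python3 - <<'E'
from h import *
import pickle
d=pickle.load(open("w5.pkl","rb"))
c=[plane(d,p,.008) for p in[(206,179),(312,127),(355,228)]]
print(c,(c[0]+c[2])/2,np.linalg.norm(c[0]-c[1]),np.linalg.norm(c[1]-c[2]),np.linalg.norm(c[0]-c[2]))
print(plane(d,(110,283),.008),"post base approx")
T,S=pickle.load(open("cams.pkl","rb"))
for z in(0,.008,.016):print(z,plane(d,(312,127),z),plane(T,(.5+130+402/5-.9,170+124/5-.4),z))
E
python3 g.py .6265 .237 .03 -0.7854
```

```text
[array([0.5958, 0.3   , 0.008 ]), array([0.6905, 0.267 , 0.008 ]), array([0.6578, 0.1748, 0.008 ])] [0.6268 0.2374 0.008 ] 0.10030894656143878 0.09779070294984708 0.13970890707377565
[0.4539 0.2983 0.008 ] post base approx
0 [0.691  0.2663 0.    ] [0.6597 0.1764 0.    ]
0.008 [0.6905 0.267  0.008 ] [0.6575 0.175  0.008 ]
0.016 [0.6901 0.2677 0.016 ] [0.6553 0.1735 0.016 ]
t 5.25 pos [0.624  0.2359 0.1299] yaw -0.7863704264317255 F [-0.2583 -0.4669 -1.3771] gap 0.022149597672203432
shift [0.0028 0.001  0.0999] turn [-0.0003  0.0028 -0.001 ]
```

Call:
apply_moves:
  plan:
    - [0.003,0.001,0.03,0,0,0,10]
    - [0.003,0.001,0.06,0,0,0,10]
    - [0.003,0.001,0.085,0,0,0,10]
    - [0.003,0.001,0.1,0,0,0,10]
    - [0.003,0.001,0.105,0,0,0,10]
    - [0.003,0.001,0.105,0,0,0,10]
    - [0.003,0.001,0.105,0,0,0,10]

```text
time: 5.83
position: [0.6281, 0.2366, 0.027]
tool_rot: [2.904, 1.197, 0.001]
ft_force: [-0.0, 0.1, -1.1]
finger_gap: 0.0223
```

```bash
python3 g.py .6268 .2374 .0085 -0.7854
```

```text
t 5.8333 pos [0.6281 0.2366 0.027 ] yaw -0.788548328473293 F [-0.0499  0.1101 -1.098 ] gap 0.022261639389970656
shift [-0.0004 -0.0015  0.0185] turn [ 0.0009 -0.0004 -0.0031]
```

Call:
apply_moves:
  plan:
    - [0,-0.001,0.005,0,0,0,10]
    - [0,-0.001,0.01,0,0,0,10]
    - [0,-0.001,0.014,0,0,0,10]
    - [0,-0.001,0.016,0,0,0,10]
    - [0,-0.001,0.0175,0,0,0,10]
    - [0,-0.001,0.0185,0,0,0,10]
    - [0,-0.001,0.0185,0,0,0,10]

```text
time: 6.42
position: [0.6269, 0.2387, 0.0078]
tool_rot: [-2.903, -1.2, -0.0]
ft_force: [-0.3, 0.2, -0.6]
finger_gap: 0.0224
```

```bash
python3 g.py .6268 .2374 .0085 -0.7854; python3 snap.py w6;python3 -c "
from h import *
crop(cv2.imread('pics/w6.png'),170,190,220,150,3.5,'pics/w6c.png')"
```

```text
t 6.4167 pos [0.6269 0.2387 0.0078] yaw -0.7869358648812846 F [-0.2771  0.1518 -0.5589] gap 0.022449847423674296
shift [-0.0009  0.0008 -0.0007] turn [ 0.     -0.0001 -0.0015]
6.4667 [0.6269 0.2387 0.0078] -0.7868694316538671 [-0.0685  0.7434 -0.3729] 0.0221842553821664
```

View pics/w6c.png

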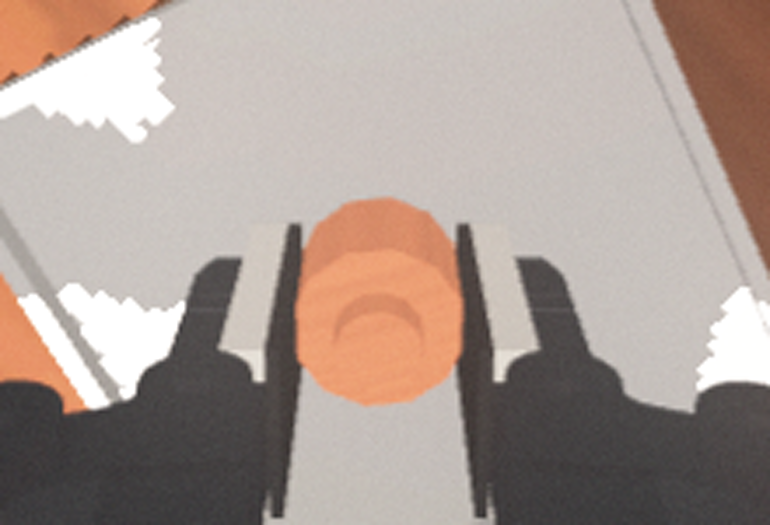

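Call:
apply_moves:
  plan:
    - [0,0.001,0.0005,0,0,0,10]
    - [0,0.001,0.001,0,0,0,10]
    - [0,0.001,0.001,0,0,0,10]

```text
time: 6.72
position: [0.6273, 0.2386, 0.0076]
tool_rot: [-2.902, -1.2, -0.0]
ft_force: [-2.3, 1.1, 4.5]
finger_gap: 0.0221
```

```bash
python3 g.py .6268 .2374 .0085 -0.7854
```

```text
t 6.7167 pos [0.6273 0.2386 0.0076] yaw -0.7866361295179698 F [-2.3243  1.0784  4.4821] gap 0.0220742029325005
shift [-0.0012  0.0005 -0.0009] turn [-0.0007 -0.0005 -0.0012]
```

Contact (4.5 N up). Releasing and retreating.

Call:
apply_moves:
  plan:
    - [0,0,0,0,0,0,28]
    - [0,0,0,0,0,0,36]
    - [0,0,0,0,0,0,44]
    - [0,0,0,0,0,0,50]
    - [0,0,0,0,0,0,50]
    - [0,0,-0.02,0,0,0,50]
    - [0,0,-0.05,0,0,0,50]
    - [0,0,-0.09,0,0,0,60]
    - [0,0,-0.12,0,0,0,60]
    - [0,0,-0.12,0,0,0,60]

```text
time: 7.55
position: [0.6321, 0.2401, 0.1348]
tool_rot: [-2.903, -1.199, -0.024]
ft_force: [1.3, -0.2, 0.4]
finger_gap: 0.0512
```

```bash
python3 snap.py w7; python3 g.py .5375 .045 .16 -0.7854
```

```text
7.6 [0.6303 0.2391 0.1314] -0.7872891381051565 [-0.0647  0.8627 -0.7214] 0.05119949796853739
t 7.6 pos [0.6303 0.2391 0.1314] yaw -0.7872891381051565 F [-0.0647  0.8627 -0.7214] gap 0.05119949796853739
shift [-0.2025  0.0722 -0.0302] turn [ 0.0035 -0.009  -0.0019]
```

View pics/w7.png

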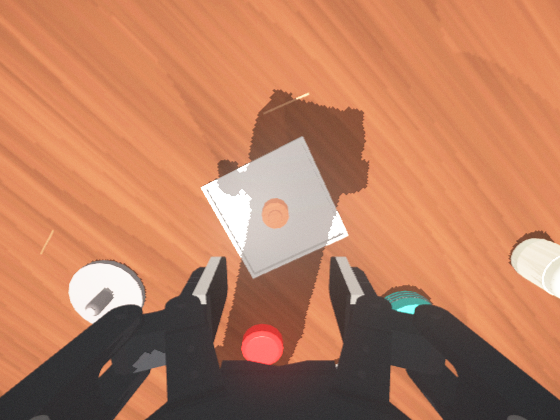

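```bash
python3 - <<'E'
from h import *
import pickle
for n,pts in(("w2",[(330.9,256.5),(224.9,256.9)]),("w6",[(300.8,254.2),(255.6,254.2)]),("w1",[(371,267),(186,267)])):
    d=pickle.load(open(n+".pkl","rb"));s=d["s"];K,E=cam(d);R0=Ro.from_rotvec(s["tool_rot"]).as_matrix()
    c=R0.T@(-E[:3,:3].T@E[:3,3]-s["position"])
    for p in pts:
        v=R0.T@E[:3,:3].T@np.linalg.inv(K)@np.array([*p,1])
        g=s["finger_gap"]/2*np.sign(p[0]-278);print(n,c,c+v*(g-c[1])/v[1])
E
```

```text
w2 [ 0.0732 -0.0007 -0.1422] [ 0.0073  0.0256 -0.0008]
w2 [ 0.0732 -0.0007 -0.1422] [ 0.0113 -0.0256 -0.0098]
w6 [ 0.0734 -0.0008 -0.1427] [0.0061 0.0111 0.0049]
w6 [ 0.0734 -0.0008 -0.1427] [ 0.0138 -0.0111 -0.012 ]
w1 [ 0.0739 -0.0012 -0.1426] [ 0.007   0.0428 -0.0103]
w1 [ 0.0739 -0.0012 -0.1426] [ 0.0096 -0.0428 -0.0158]
```

w7: the terminal stands upright at (275,212) in the middle of the tray. Back to the pile for the lens.

Call:
apply_moves:
  plan:
    - [-0.03,0.01,-0.02,0,0,0,70]
    - [-0.06,0.02,-0.02,0,0,0,70]
    - [-0.095,0.034,-0.02,0,0,0,70]
    - [-0.13,0.046,-0.02,0,0,0,70]
    - [-0.165,0.058,-0.02,0,0,0,70]
    - [-0.19,0.068,-0.02,0,0,0,70]
    - [-0.202,0.072,-0.02,0,0,0,70]
    - [-0.202,0.072,-0.01,0,0,0,70]
    - [-0.202,0.072,0,0,0,0,70]
    - [-0.202,0.072,0,0,0,0,70]

```text
time: 8.43
position: [0.5343, 0.0465, 0.1241]
tool_rot: [-2.899, -1.203, 0.005]
ft_force: [-1.0, 0.1, -0.8]
finger_gap: 0.0599
```

```bash
python3 snap.py w8;python3 -c "
from h import *
crop(cv2.imread('pics/w8.png'),220,180,110,82,7,'pics/w8c.png')"
```

```text
8.4833 [0.5347 0.0468 0.1249] -0.7834551867954554 [-0.1898  0.4171 -0.9997] 0.06003912442967544
```

View pics/w8c.png

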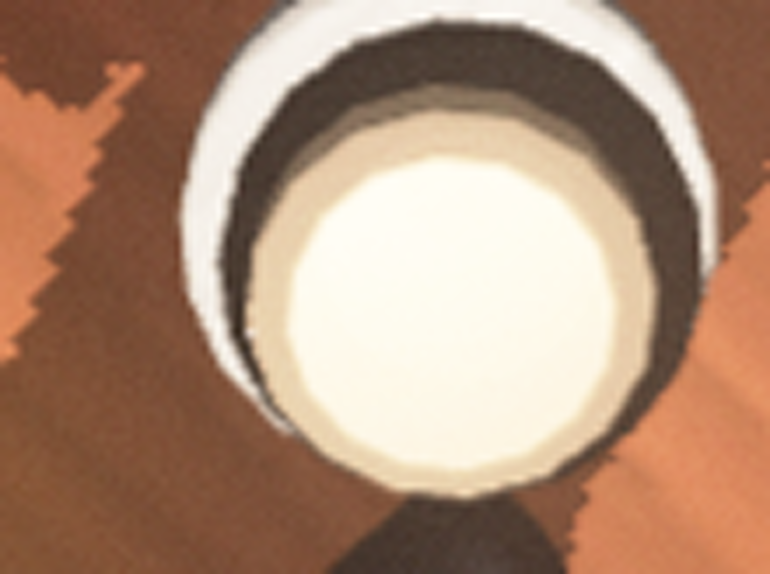

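```bash
python3 - <<'E'
from h import *
import pickle
d=pickle.load(open("w8.pkl","rb"));d1=pickle.load(open("w1.pkl","rb"))
c=lambda o:{k:((220 if k in"lr" else 180)+(v+.5)/7-.5) for k,v in o.items()}
c1=lambda o:{k:((230 if k in"lr" else 145)+(v+.5)/8-.5) for k,v in o.items()}
A=[("lens",dict(l=248,r=656,t=108,b=497),.0215,.054,dict(l=200,r=553,t=250)),("lenstop",dict(l=288,r=616,t=155,b=470),.017,.057,None),("gask",dict(l=222,r=700,t=20),.027,.042,dict(l=181,r=604,t=187)),("hous",dict(l=182,r=717),.031,.03,dict(l=140,r=615,t=128))]
for n,o,R,z,o1 in A:
    print(n,*fitc([(d,c(o))],R,[.54,.046],z), *(fitc([(d,c(o)),(d1,c1(o1))],R,[.54,.046,z]) if o1 else ()))
    if len(o)==4: print(" freez",*fitc([(d,c(o))],R,[.54,.046,z]))
E
python3 g.py .5375 .045 .055 -0.7854
```

```text
lens [0.5371 0.0444] [-0.4173  0.416  -0.1679  0.2137] [0.5367 0.0441 0.0523] [-0.2188  0.1442 -0.1204 -0.174  -0.0897  0.1898  0.3785]
 freez [0.5366 0.0439 0.0517] [-0.1012  0.101   0.1039 -0.1098]
lenstop [0.5372 0.0446] [-0.2492  0.249   0.1199 -0.1188]
 freez [0.537  0.0444 0.0564] [-0.1771  0.177   0.1832 -0.1915]
gask [0.5385 0.0443] [-1.2273  1.2235  0.0804] [0.5376 0.0428 0.0336] [ 0.2947  0.2768  0.1445 -0.2417 -0.5009 -0.1849]
hous [0.5298 0.037 ] [0. 0.] [0.5381 0.0454 0.0266] [-0.086  -0.0166  0.111   0.0214 -0.0007]
t 8.4833 pos [0.5347 0.0468 0.1249] yaw -0.7834551867954554 F [-0.1898  0.4171 -0.9997] gap 0.06003912442967544
shift [0.0007 0.0034 0.0699] turn [-0.0033  0.001   0.0019]
```

Call:
apply_moves:
  plan:
    - [0.001,0.003,0.02,0,0,0,72]
    - [0.001,0.003,0.04,0,0,0,72]
    - [0.001,0.003,0.055,0,0,0,72]
    - [0.001,0.003,0.065,0,0,0,72]
    - [0.001,0.003,0.07,0,0,0,72]
    - [0.001,0.003,0.07,0,0,0,72]

```text
time: 8.98
position: [0.5378, 0.0441, 0.0557]
tool_rot: [-2.901, -1.202, 0.002]
ft_force: [-0.9, -0.1, 0.4]
finger_gap: 0.0613
```

```bash
python3 g.py .5371 .0445 .0405 -0.7854;python3 snap.py w9
```

```text
t 8.9833 pos [0.5378 0.0441 0.0557] yaw -0.7850794579589879 F [-0.9464 -0.0715  0.3646] gap 0.061263343032415755
shift [-0.0002 -0.0008  0.0152] turn [-0.0016  0.0009  0.0003]
9.0333 [0.5384 0.0438 0.0566] -0.7856786182148394 [ 0.2641 -0.0346  0.6091] 0.06131207656478035
```

View pics/w9.png

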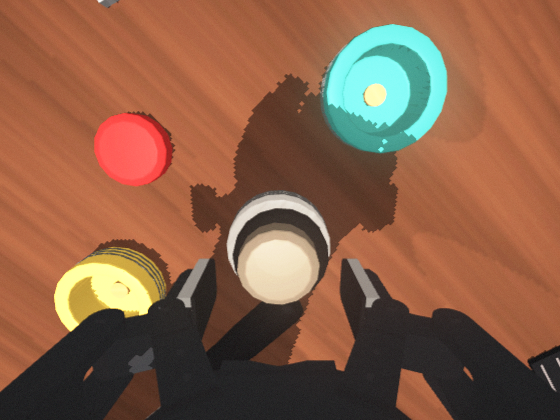

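The lens is centred between the pads at (278,265). Descending to the lens side.

Call:
apply_moves:
  plan:
    - [0,-0.001,0.005,0,0,0,72]
    - [0,-0.001,0.01,0,0,0,72]
    - [0,-0.001,0.013,0,0,0,72]
    - [0,-0.001,0.0155,0,0,0,72]
    - [0,-0.001,0.0155,0,0,0,72]
    - [0,-0.001,0.0155,0,0,0,72]

```text
time: 9.53
position: [0.5374, 0.0435, 0.0412]
tool_rot: [-2.903, -1.2, -0.0]
ft_force: [-0.2, -0.6, -1.1]
finger_gap: 0.0616
```

```bash
python3 g.py .5371 .0445 .0405 -0.7854
```

```text
t 9.5333 pos [0.5374 0.0435 0.0412] yaw -0.7870672872631406 F [-0.2422 -0.6201 -1.1222] gap 0.06161624784774257
shift [ 0.0004 -0.0009  0.0007] turn [-0.     -0.     -0.0017]
```

Call:
apply_moves:
  plan:
    - [0,-0.001,0.0005,0,0,0,65]
    - [0,-0.001,0.0005,0,0,0,58]
    - [0,-0.001,0.0005,0,0,0,52]
    - [0,-0.001,0.0005,0,0,0,46]
    - [0,-0.001,0.0005,0,0,0,40]
    - [0,-0.001,0.0005,0,0,0,35]
    - [0,-0.001,0.0005,0,0,0,35]
    - [0,-0.001,0.0005,0,0,0,35]
  squeeze: 30

```text
time: 10.2
position: [0.5369, 0.0443, 0.0412]
tool_rot: [2.903, 1.2, 0.001]
ft_force: [-0.7, -0.1, 5.0]
finger_gap: 0.0411
```

```bash
python3 snap.py w10;python3 -c "
from h import *
crop(cv2.imread('pics/w10.png'),180,180,200,150,4,'pics/w10c.png')"
```

```text
10.25 [0.5369 0.0443 0.0412] -0.78701974571677 [-1.6166 -0.8363  5.4265] 0.04108229183895795
```

View pics/w10c.png

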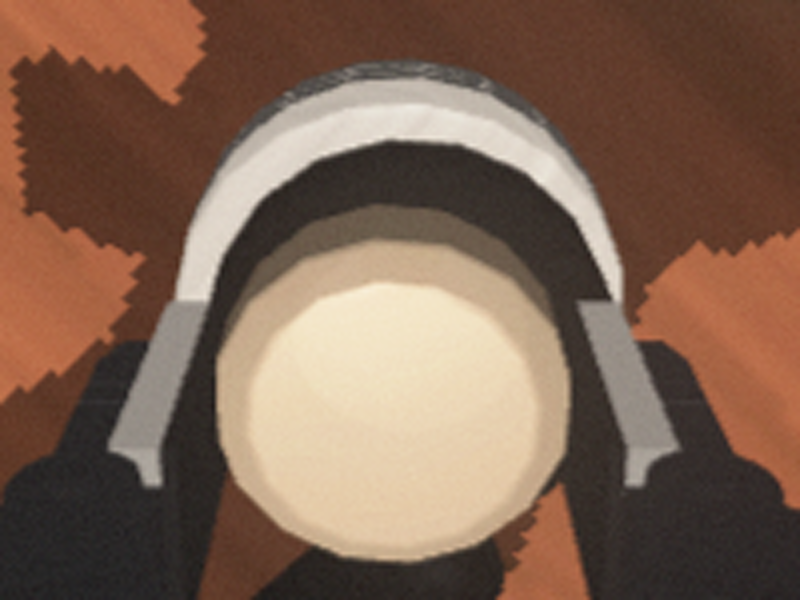

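Call:
apply_moves:
  plan:
    - [0,0,-0.002,0,0,0,35]
    - [0,0,-0.005,0,0,0,35]
    - [0,0,-0.01,0,0,0,35]
    - [0,0,-0.02,0,0,0,35]
    - [0,0,-0.035,0,0,0,35]
    - [0,0,-0.055,0,0,0,35]
    - [0,0,-0.075,0,0,0,35]
    - [0,0,-0.085,0,0,0,35]
    - [0,0,-0.085,0,0,0,35]

```text
time: 11.0
position: [0.5385, 0.0446, 0.1285]
tool_rot: [2.902, 1.199, 0.009]
ft_force: [1.1, 0.1, -0.5]
finger_gap: 0.0411
```

```bash
python3 snap.py w11;python3 g.py .447 -.2600 .12 -0.7854
```

```text
11.05 [0.5374 0.0443 0.127 ] -0.7871451981857351 [-0.1407 -0.5882 -0.7268] 0.04135701874652333
t 11.05 pos [0.5374 0.0443 0.127 ] yaw -0.7871451981857351 F [-0.1407 -0.5882 -0.7268] gap 0.04135701874652333
shift [-0.2789  0.1517  0.0066] turn [ 0.0018 -0.0023 -0.0017]
```

View pics/w11.png

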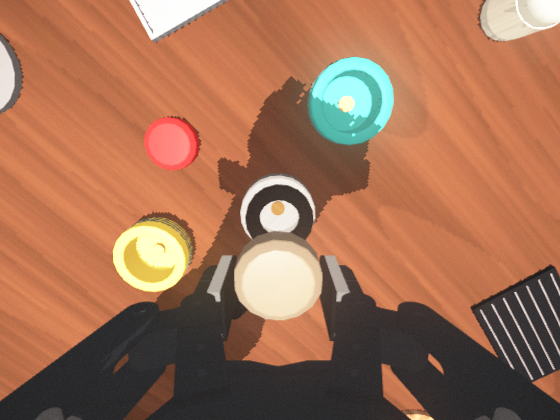

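Lens held level; the gasket stayed on the housing at (278,213). Carrying the lens to the coaster.

Call:
apply_moves:
  plan:
    - [-0.015,0.008,-0.003,0,0,0,35]
    - [-0.04,0.022,-0.003,0,0,0,35]
    - [-0.07,0.038,-0.003,0,0,0,35]
    - [-0.1,0.054,0,0,0,0,35]
    - [-0.13,0.07,0,0,0,0,35]
    - [-0.16,0.087,0,0,0,0,35]
    - [-0.19,0.103,0,0,0,0,35]
    - [-0.22,0.12,0,0,0,0,35]
    - [-0.25,0.136,0,0,0,0,35]
    - [-0.27,0.147,0,0,0,0,35]
    - [-0.279,0.152,0,0,0,0,35]
    - [-0.279,0.152,0,0,0,0,35]

```text
time: 12.05
position: [0.4445, -0.2629, 0.1245]
tool_rot: [-2.906, -1.192, 0.004]
ft_force: [-0.4, -0.3, -0.4]
finger_gap: 0.0412
```

```bash
python3 snap.py w12;python3 g.py .447 -.2600 .12 -0.7854
```

```text
12.1 [ 0.4458 -0.2602  0.1249] -0.7887006946007666 [-0.2521  0.9476  0.0595] 0.041187513450772845
t 12.1 pos [ 0.4458 -0.2602  0.1249] yaw -0.7887006946007666 F [-0.2521  0.9476  0.0595] gap 0.041187513450772845
shift [0.001  0.0007 0.0048] turn [-0.002  -0.0001 -0.0033]
```

View pics/w12.png

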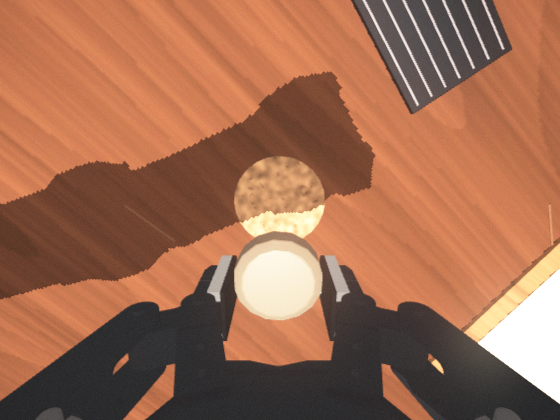

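```bash
python3 - <<'E'
from h import *
import pickle
d=pickle.load(open("w12.pkl","rb"));T,S=pickle.load(open("cams.pkl","rb"))
crop(d["color"],215,140,130,97,6,"pics/w12c.png")
ct=lambda o:{k:((350 if k in"lr" else 180)+(v+.5)/4-.5) for k,v in o.items()}
o=ct(dict(l=159,r=308,t=390,b=544));w=dict(l=234.7,r=325,t=155)
print(fitc([(d,w)],.04,[.447,-.26],.006));print(fitc([(T,o)],.04,[.447,-.26],.006));print(fitc([(T,o),(d,w)],.04,[.447,-.26,.01]))
E
```

```text
(array([ 0.4481, -0.2603]), array([-0.6689,  0.6676,  0.0549]))
(array([ 0.4464, -0.2601]), array([-0.284 ,  0.2834,  0.0783, -0.0807]))
(array([ 0.4475, -0.2608,  0.0019]), array([-0.4436, -0.0495, -0.2823, -0.6255, -0.0298, -0.0913,  0.4067]))
```

View pics/w12c.png

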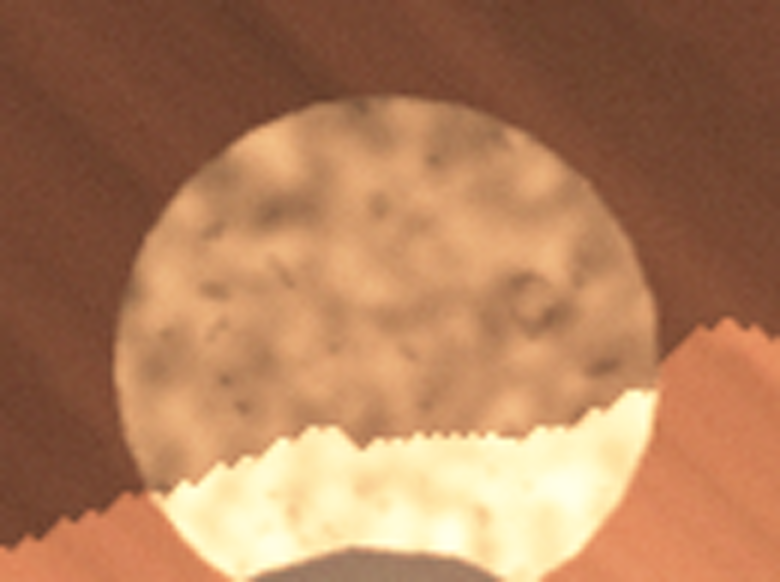

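```bash
python3 g.py .4475 -.2604 .022 -0.7854
```

```text
t 12.1 pos [ 0.4458 -0.2602  0.1249] yaw -0.7887006946007666 F [-0.2521  0.9476  0.0595] gap 0.041187513450772845
shift [0.001  0.0016 0.1028] turn [-0.002  -0.0001 -0.0033]
```

Call:
apply_moves:
  plan:
    - [0.001,0.001,0.02,0,0,0,35]
    - [0.001,0.001,0.045,0,0,0,35]
    - [0.001,0.001,0.07,0,0,0,35]
    - [0.001,0.001,0.088,0,0,0,35]
    - [0.001,0.001,0.098,0,0,0,35]
    - [0.001,0.001,0.103,0,0,0,35]
    - [0.001,0.001,0.103,0,0,0,35]
    - [0.001,0.001,0.103,0,0,0,35]

```text
time: 12.77
position: [0.4488, -0.2595, 0.0233]
tool_rot: [2.902, 1.202, 0.002]
ft_force: [1.7, -0.0, 0.4]
finger_gap: 0.0415
```

```bash
python3 g.py .4475 -.2604 .0065 -0.7854
```

```text
t 12.7667 pos [ 0.4488 -0.2595  0.0233] yaw -0.785472219733905 F [ 1.7197 -0.0154  0.4498] gap 0.04151549187627381
shift [-0.0015 -0.0003  0.0168] turn [ 0.0007 -0.0009 -0.0001]
```

Call:
apply_moves:
  plan:
    - [-0.001,0,0.004,0,0,0,35]
    - [-0.001,0,0.008,0,0,0,35]
    - [-0.001,0,0.011,0,0,0,35]
    - [-0.001,0,0.0135,0,0,0,35]
    - [-0.001,0,0.015,0,0,0,35]
    - [-0.001,0,0.016,0,0,0,35]
    - [-0.001,0,0.016,0,0,0,35]
    - [-0.001,0,0.016,0,0,0,35]

```text
time: 13.43
position: [0.4471, -0.261, 0.0067]
tool_rot: [-2.903, -1.2, -0.0]
ft_force: [0.4, 0.5, -0.6]
finger_gap: 0.0411
```

```bash
python3 g.py .4475 -.2604 .0055 -0.7854
```

```text
t 13.4333 pos [ 0.4471 -0.261   0.0067] yaw -0.7870382076100872 F [ 0.4071  0.4944 -0.5662] gap 0.04106445307654982
shift [ 0.0007 -0.0002  0.0012] turn [-0.0001 -0.0001 -0.0016]
```

Call:
apply_moves:
  plan:
    - [0.0005,0,0.0005,0,0,0,35]
    - [0.0005,0,0.001,0,0,0,35]
    - [0.0005,0,0.0015,0,0,0,35]
    - [0.0005,0,0.0015,0,0,0,35]

```text
time: 13.77
position: [0.4476, -0.2607, 0.0053]
tool_rot: [2.903, 1.2, 0.0]
ft_force: [0.7, 0.4, -0.2]
finger_gap: 0.0412
```

```bash
python3 snap.py w13;python3 -c "
from h import *
crop(cv2.imread('pics/w13.png'),180,170,200,150,4,'pics/w13c.png')"
```

```text
13.8167 [ 0.4476 -0.2607  0.0053] -0.7868808387317741 [-0.2138 -0.0049 -0.029 ] 0.040730859413405374
```

View pics/w13c.png

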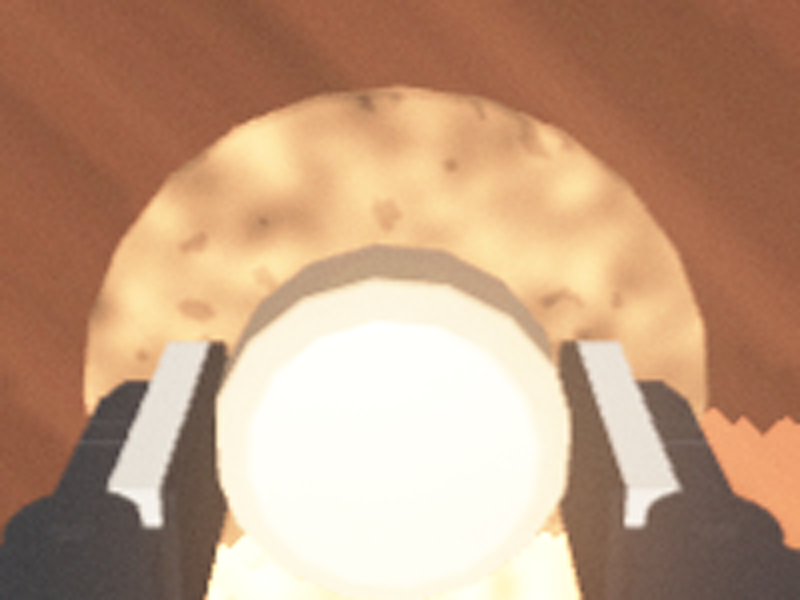

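Call:
apply_moves:
  plan:
    - [0,0,0.0005,0,0,0,35]
    - [0,0,0.001,0,0,0,35]
    - [0,0,0.001,0,0,0,35]

```text
time: 14.07
position: [0.4476, -0.2607, 0.0052]
tool_rot: [2.903, 1.2, 0.0]
ft_force: [-0.5, 1.3, 6.7]
finger_gap: 0.0413
```

Contact. Opening slowly, then rising.

Call:
apply_moves:
  plan:
    - [0,0,0,0,0,0,50]
    - [0,0,0,0,0,0,54]
    - [0,0,0,0,0,0,58]
    - [0,0,0,0,0,0,64]
    - [0,0,0,0,0,0,68]
    - [0,0,0,0,0,0,68]
    - [0,0,-0.015,0,0,0,68]
    - [0,0,-0.04,0,0,0,68]
    - [0,0,-0.075,0,0,0,68]
    - [0,0,-0.11,0,0,0,75]
    - [0,0,-0.13,0,0,0,75]

```text
time: 14.98
position: [0.4488, -0.2612, 0.1375]
tool_rot: [2.9, 1.199, 0.005]
ft_force: [0.9, -0.5, 0.3]
finger_gap: 0.064
```

```bash
python3 snap.py w14;python3 g.py .5378 .0440 .12 -0.7854
```

```text
15.0333 [ 0.4506 -0.2621  0.1402] -0.7871356394997893 [ 1.9708 -0.4894  0.9249] 0.06383132570750799
t 15.0333 pos [ 0.4506 -0.2621  0.1402] yaw -0.7871356394997893 F [ 1.9708 -0.4894  0.9249] gap 0.06383132570750799
shift [ 0.2778 -0.1555  0.0195] turn [ 0.0101 -0.0031 -0.0017]
```

View pics/w14.png

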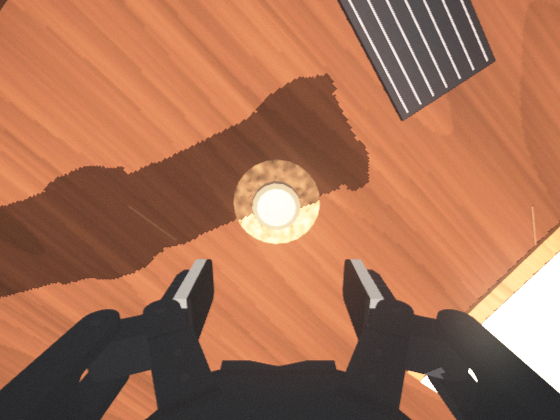

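The lens lies flat at (276,206), centred on the coaster (277,202). Back to the pile for the gasket.

Call:
apply_moves:
  plan:
    - [0.03,-0.016,0,0,0,0,80]
    - [0.065,-0.036,0,0,0,0,80]
    - [0.1,-0.056,0,0,0,0,80]
    - [0.135,-0.075,0,0,0,0,80]
    - [0.17,-0.095,0,0,0,0,80]
    - [0.205,-0.114,0,0,0,0,80]
    - [0.24,-0.134,0.005,0,0,0,80]
    - [0.265,-0.148,0.01,0,0,0,80]
    - [0.278,-0.155,0.015,0,0,0,80]
    - [0.278,-0.155,0.02,0,0,0,80]
    - [0.278,-0.155,0.02,0,0,0,80]
    - [0.278,-0.155,0.02,0,0,0,80]

```text
time: 16.03
position: [0.5341, 0.0434, 0.1136]
tool_rot: [2.904, 1.197, -0.004]
ft_force: [0.2, -0.7, 0.2]
finger_gap: 0.0683
```

```bash
python3 snap.py w15;python3 -c "
from h import *
crop(cv2.imread('pics/w15.png'),220,160,110,82,7,'pics/w15c.png')"
```

```text
16.0833 [0.5344 0.043  0.1139] -0.7898889572970409 [-0.257  -0.5539 -0.6296] 0.06825238183429769
```

View pics/w15c.png

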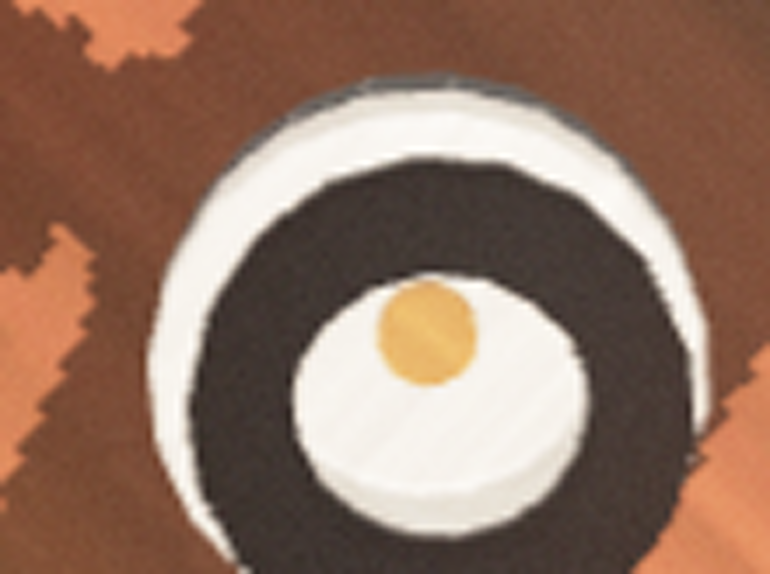

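```bash
python3 - <<'E'
from h import *
import pickle
d=pickle.load(open("w15.pkl","rb"));d1=pickle.load(open("w1.pkl","rb"))
c=lambda o:{k:((220 if k in"lr" else 160)+(v+.5)/7-.5) for k,v in o.items()}
print("outer top lr+",fitc([(d,c(dict(l=190,r=694)))],.027,[.5385,.044],.042))
print("inner",fitc([(d,c(dict(l=293,r=588,t=272)))],.016,[.5385,.044],.042))
print("outer bottom",fitc([(d,c(dict(l=190,r=694,t=157)))],.027,[.5385,.044],.030),fitc([(d,c(dict(l=190,r=694,t=157)))],.027,[.5385,.044],.042))
print("housing",fitc([(d,c(dict(l=150,r=711,t=87)))],.031,[.5385,.044],.030))
E
python3 g.py .5385 .0437 .045 -0.7854
```

```text
outer top lr+ (array([0.5227, 0.0282]), array([-0.,  0.]))
inner (array([0.538 , 0.0437]), array([-0.8587,  0.8583,  0.036 ]))
outer bottom (array([0.5372, 0.0425]), array([ 0.8396, -0.8382, -0.0549])) (array([0.5387, 0.0442]), array([-1.0611,  1.0591,  0.073 ]))
housing (array([0.5387, 0.0458]), array([-0.4767,  0.4764,  0.0355]))
t 16.0833 pos [0.5344 0.043  0.1139] yaw -0.7898889572970409 F [-0.257  -0.5539 -0.6296] gap 0.06825238183429769
shift [0.0035 0.0024 0.0689] turn [ 0.0003  0.002  -0.0045]
```

Call:
apply_moves:
  plan:
    - [0.0035,0.002,0.02,0,0,-0.004,80]
    - [0.0035,0.002,0.04,0,0,-0.004,80]
    - [0.0035,0.002,0.055,0,0,-0.004,80]
    - [0.0035,0.002,0.065,0,0,-0.004,80]
    - [0.0035,0.002,0.07,0,0,-0.004,80]
    - [0.0035,0.002,0.07,0,0,-0.004,80]
    - [0.0035,0.002,0.07,0,0,-0.004,80]

```text
time: 16.67
position: [0.5392, 0.0458, 0.0447]
tool_rot: [2.901, 1.204, 0.001]
ft_force: [0.0, 0.8, 0.1]
finger_gap: 0.0684
```

```bash
python3 g.py .538 .0437 .0275 -0.7854;python3 snap.py w16
```

```text
t 16.6667 pos [0.5392 0.0458 0.0447] yaw -0.7839717400109809 F [0.0482 0.7724 0.0522] gap 0.06843842446731115
shift [-0.0024  0.0007  0.0172] turn [ 0.0006 -0.0005  0.0014]
16.7167 [0.5395 0.0461 0.045 ] -0.7835848049972921 [0.1044 0.8296 0.0029] 0.0679569069259331
```

View pics/w16.png

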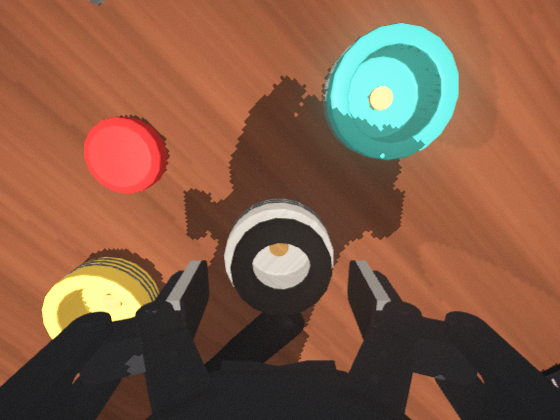

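Call:
apply_moves:
  plan:
    - [-0.002,0.001,0.006,0,0,0,80]
    - [-0.002,0.001,0.011,0,0,0,80]
    - [-0.002,0.001,0.015,0,0,0,80]
    - [-0.002,0.001,0.0175,0,0,0,80]
    - [-0.002,0.001,0.0175,0,0,0,80]
    - [-0.002,0.001,0.0175,0,0,0,80]

```text
time: 17.22
position: [0.538, 0.0444, 0.0265]
tool_rot: [-2.901, -1.206, 0.001]
ft_force: [0.3, -0.0, 0.7]
finger_gap: 0.0684
```

```bash
python3 g.py .538 .0437 .0275 -0.7854;python3 snap.py w17;python3 -c "
from h import *
crop(cv2.imread('pics/w17.png'),180,180,200,150,4,'pics/w17c.png')"
```

```text
t 17.2167 pos [0.538  0.0444 0.0265] yaw -0.7827974303282892 F [ 0.2801 -0.0214  0.6869] gap 0.06844376370587568
shift [-0.0005  0.0005 -0.001 ] turn [-0.0003  0.0002  0.0026]
17.2667 [0.5382 0.0444 0.0267] -0.782704039216434 [-0.1996 -0.3914  0.7923] 0.06778074798529889
```

View pics/w17c.png

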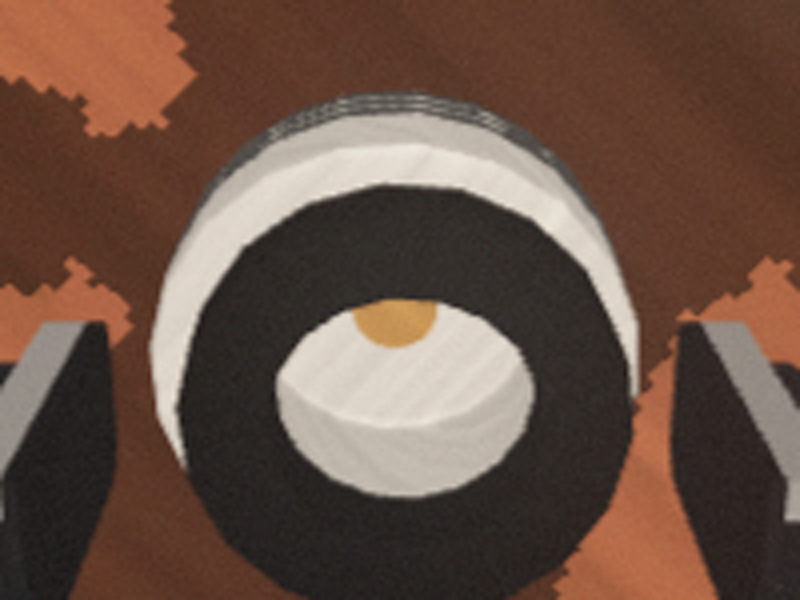

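Call:
apply_moves:
  plan:
    - [0,0.0013,-0.0008,0,0,0,80]
    - [0,0.0013,-0.0008,0,0,0,74]
    - [0,0.0013,-0.0008,0,0,0,68]
    - [0,0.0013,-0.0008,0,0,0,62]
    - [0,0.0013,-0.0008,0,0,0,56]
    - [0,0.0013,-0.0008,0,0,0,50]
    - [0,0.0013,-0.0008,0,0,0,48]
    - [0,0.0013,-0.0008,0,0,0,48]
    - [0,0.0013,-0.0008,0,0,0,48]
  squeeze: 25

```text
time: 18.02
position: [0.5392, 0.0434, 0.0279]
tool_rot: [2.901, 1.206, 0.001]
ft_force: [-1.6, -0.6, 5.0]
finger_gap: 0.052
```

```bash
python3 snap.py w18;python3 -c "
from h import *
crop(cv2.imread('pics/w18.png'),180,180,200,150,4,'pics/w18c.png')"
```

```text
18.0667 [0.5393 0.0434 0.0279] -0.7829858290910209 [-0.4049 -0.7112  4.428 ] 0.05179472975799754
```

View pics/w18c.png

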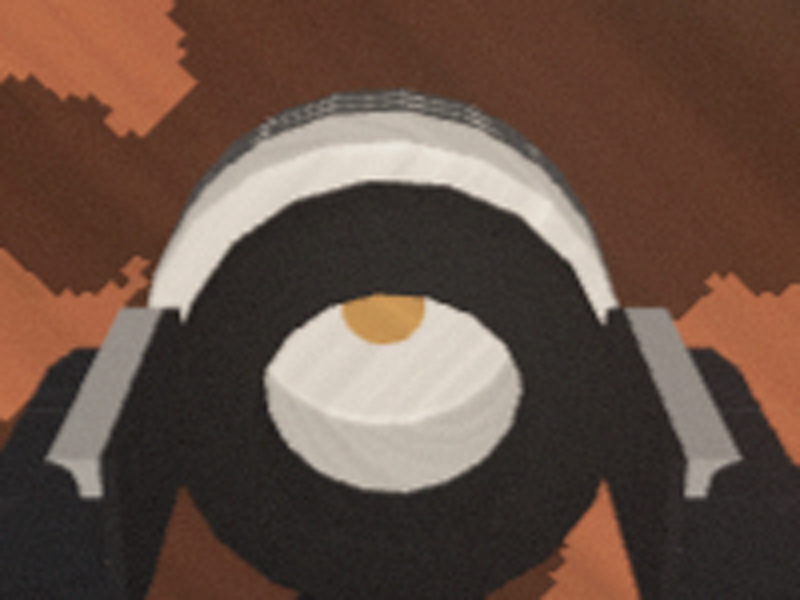

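Call:
apply_moves:
  plan:
    - [0,0,-0.002,0,0,0,48]
    - [0,0,-0.005,0,0,0,48]
    - [0,0,-0.01,0,0,0,48]
    - [0,0,-0.02,0,0,0,48]
    - [0,0,-0.035,0,0,0,48]
    - [0,0,-0.055,0,0,0,48]
    - [0,0,-0.08,0,0,0,48]
    - [0,0,-0.1,0,0,0,48]
    - [0,0,-0.1,0,0,0,48]

```text
time: 18.82
position: [0.5419, 0.044, 0.1323]
tool_rot: [2.899, 1.205, 0.014]
ft_force: [0.6, -0.1, 0.0]
finger_gap: 0.0519
```

```bash
python3 snap.py w19;python3 g.py .4485 .2955 .13 -0.7854
```

```text
18.8667 [0.5407 0.0436 0.1303] -0.7831132623176916 [-0.5867  0.0485 -1.8059] 0.05160497011463051
t 18.8667 pos [0.5407 0.0436 0.1303] yaw -0.7831132623176916 F [-0.5867  0.0485 -1.8059] gap 0.05160497011463051
shift [ 0.1134 -0.243  -0.    ] turn [ 0.0036 -0.0047  0.0023]
```

View pics/w19.png

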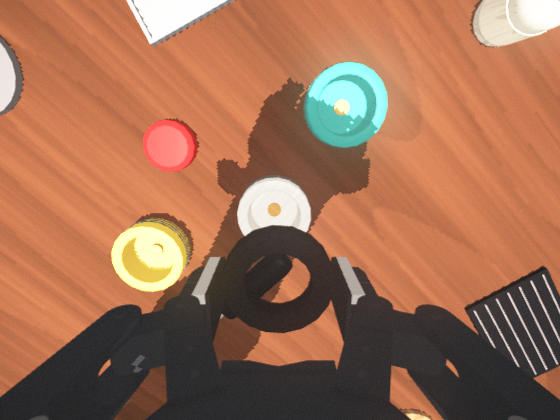

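The ring is held level and the housing stayed. Moving to the post.

Call:
apply_moves:
  plan:
    - [0.008,-0.017,0,0,0,0,48]
    - [0.02,-0.043,0,0,0,0,48]
    - [0.033,-0.07,0,0,0,0,48]
    - [0.046,-0.098,0,0,0,0,48]
    - [0.059,-0.126,0,0,0,0,48]
    - [0.072,-0.154,0,0,0,0,48]
    - [0.085,-0.182,0,0,0,0,48]
    - [0.098,-0.21,0,0,0,0,48]
    - [0.107,-0.23,0,0,0,0,48]
    - [0.113,-0.243,0,0,0,0,48]
    - [0.113,-0.243,0,0,0,0,48]
    - [0.113,-0.243,0,0,0,0,48]

```text
time: 19.87
position: [0.4457, 0.2946, 0.1268]
tool_rot: [2.899, 1.208, -0.003]
ft_force: [0.2, -1.0, -0.5]
finger_gap: 0.052
```

```bash
python3 snap.py w20;python3 g.py .4485 .2955 .13 -0.7854;python3 -c "
from h import *
crop(cv2.imread('pics/w20.png'),200,130,160,120,5,'pics/w20c.png')"
```

```text
19.9167 [0.4465 0.2933 0.1269] -0.78374110987752 [-0.7883 -0.2827 -0.5626] 0.05158172061431038
t 19.9167 pos [0.4465 0.2933 0.1269] yaw -0.78374110987752 F [-0.7883 -0.2827 -0.5626] gap 0.05158172061431038
shift [ 0.0029 -0.0002 -0.0031] turn [0.0009 0.0022 0.0017]
```

View pics/w20c.png

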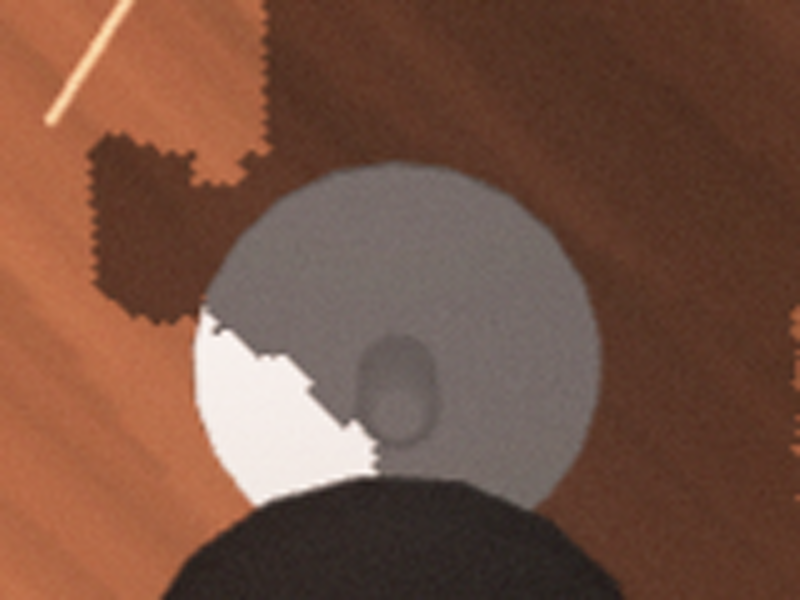

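```bash
python3 - <<'E'
from h import *
import pickle
d=pickle.load(open("w20.pkl","rb"));T,S=pickle.load(open("cams.pkl","rb"))
c=lambda o:{k:((200 if k in"lr" else 130)+(v+.5)/5-.5) for k,v in o.items()}
ct=lambda o:{k:((130 if k in"lr" else 170)+(v+.5)/5-.5) for k,v in o.items()}
a=c(dict(l=194,r=601,t=166));b=ct(dict(l=3,r=172,t=508))
print(fitc([(d,a)],.036,[.4485,.2955],.008),fitc([(T,b)],.036,[.4485,.2955],.008),fitc([(T,b),(d,a)],.036,[.4485,.2955,.01]))
print("post foot",fitc([(d,c(dict(l=358,r=440,t=334)))],.007,[.4485,.2955],.008))
print("post tip centre", plane(d,(200+400/5,130+408/5),.034))
d2=pickle.load(open("w19.pkl","rb"))
E
```

```text
(array([0.4472, 0.2959]), array([-0.3736,  0.3731,  0.0278])) (array([0.4465, 0.2953]), array([ 0.0045, -0.0045,  0.0001])) (array([0.447 , 0.2957, 0.006 ]), array([ 0.1252,  0.0411, -0.1202, -0.1136,  0.0263, -0.0024]))
post foot (array([0.4473, 0.2956]), array([ 0.2203, -0.2203, -0.0034]))
post tip centre [0.4482 0.2961 0.034 ]
```

```bash
python3 g.py .4476 .296 .05 -0.7854
```

```text
t 19.9167 pos [0.4465 0.2933 0.1269] yaw -0.78374110987752 F [-0.7883 -0.2827 -0.5626] gap 0.05158172061431038
shift [ 0.0028 -0.0012  0.0769] turn [0.0009 0.0022 0.0017]
```

Call:
apply_moves:
  plan:
    - [0.003,-0.001,0.02,0,0,0,48]
    - [0.003,-0.001,0.04,0,0,0,48]
    - [0.003,-0.001,0.06,0,0,0,48]
    - [0.003,-0.001,0.07,0,0,0,48]
    - [0.003,-0.001,0.075,0,0,0,48]
    - [0.003,-0.001,0.075,0,0,0,48]

```text
time: 20.42
position: [0.448, 0.2961, 0.0516]
tool_rot: [2.901, 1.203, -0.003]
ft_force: [0.1, -0.2, -0.2]
finger_gap: 0.052
```

```bash
python3 g.py .4476 .296 .0070 -0.7854; python3 snap.py w21;python3 -c "
from h import *
crop(cv2.imread('pics/w21.png'),180,180,200,150,4,'pics/w21c.png')"
```

```text
t 20.4167 pos [0.448  0.2961 0.0516] yaw -0.7848369725378853 F [ 0.058  -0.1974 -0.2104] gap 0.05197212291420273
shift [-0.0002 -0.0002  0.0446] turn [0.0003 0.0024 0.0006]
20.4667 [0.4484 0.2969 0.0525] -0.7843359390741385 [ 0.5676  0.2133 -0.6646] 0.05177169605849977
```

View pics/w21c.png

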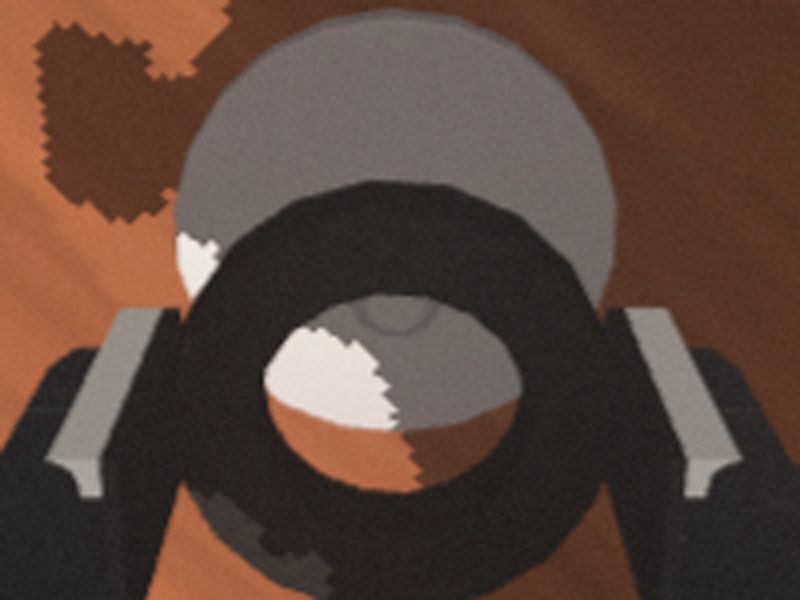

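The post tip shows through the ring hole, aligned laterally. Lowering over it.

Call:
apply_moves:
  plan:
    - [-0.0005,0,0.008,0,0,0,48]
    - [-0.0005,0,0.016,0,0,0,48]
    - [-0.0005,0,0.024,0,0,0,48]
    - [-0.0005,0,0.031,0,0,0,48]
    - [-0.0005,0,0.037,0,0,0,48]
    - [-0.0005,0,0.041,0,0,0,48]
    - [-0.0005,0,0.043,0,0,0,48]
    - [-0.0005,0,0.044,0,0,0,48]
    - [-0.0005,0,0.044,0,0,0,48]

```text
time: 21.22
position: [0.4475, 0.2974, 0.0084]
tool_rot: [-2.901, -1.206, 0.0]
ft_force: [0.1, -0.1, -0.2]
finger_gap: 0.0519
```

```bash
python3 g.py .4476 .296 .0060 -0.7854; python3 snap.py w22;python3 -c "
from h import *
crop(cv2.imread('pics/w22.png'),180,180,200,150,4,'pics/w22c.png')"
```

```text
t 21.2167 pos [0.4475 0.2974 0.0084] yaw -0.782829005971215 F [ 0.0994 -0.1016 -0.2229] gap 0.05193052843654189
shift [-0.001   0.0011  0.0024] turn [-0.0001  0.0001  0.0026]
21.2667 [0.4477 0.2975 0.0087] -0.7829413650018666 [0.4551 0.3217 0.1316] 0.05167084810769401
```

View pics/w22c.png

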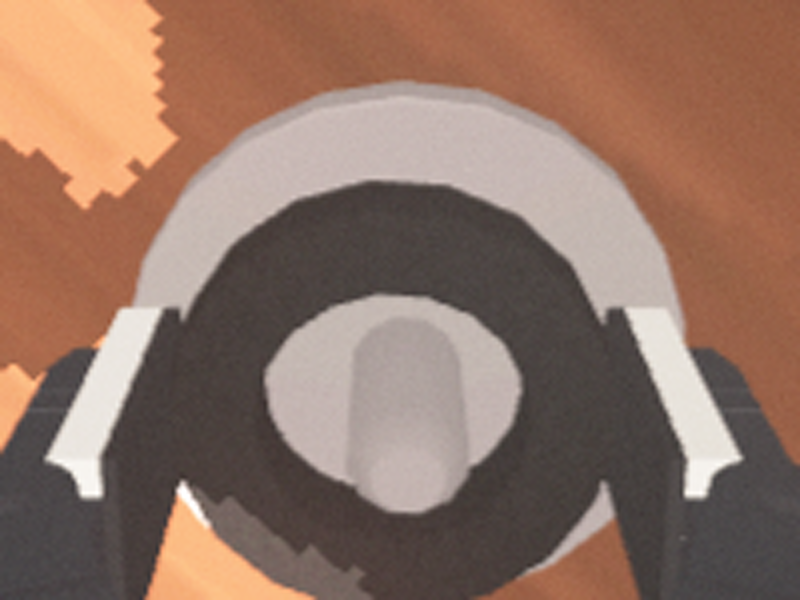

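Call:
apply_moves:
  plan:
    - [-0.001,0.001,0.001,0,0,0,48]
    - [-0.001,0.001,0.002,0,0,0,48]
    - [-0.001,0.001,0.003,0,0,0,48]
    - [-0.001,0.001,0.0035,0,0,0,48]
    - [-0.001,0.001,0.0035,0,0,0,48]

```text
time: 21.68
position: [0.4477, 0.2958, 0.0059]
tool_rot: [2.901, 1.205, 0.001]
ft_force: [-0.8, -1.7, 5.2]
finger_gap: 0.0515
```

Call:
apply_moves:
  plan:
    - [0,0,0,0,0,0,62]
    - [0,0,0,0,0,0,68]
    - [0,0,0,0,0,0,74]
    - [0,0,0,0,0,0,80]
    - [0,0,0,0,0,0,80]
    - [0,0,-0.015,0,0,0,80]
    - [0,0,-0.04,0,0,0,80]
    - [0,0,-0.075,0,0,0,80]
    - [0,0,-0.11,0,0,0,90]
    - [0,0,-0.13,0,0,0,90]
    - [0,0,-0.13,0,0,0,90]

```text
time: 22.6
position: [0.4501, 0.298, 0.1398]
tool_rot: [-2.899, -1.205, -0.016]
ft_force: [0.1, 0.3, -0.1]
finger_gap: 0.0769
```

```bash
python3 snap.py w23;python3 g.py .538 .0455 .11 -0.7854
```

```text
22.65 [0.4489 0.2969 0.1374] -0.7831204908356572 [-0.4054  0.4597 -0.5418] 0.0767038967605903
t 22.65 pos [0.4489 0.2969 0.1374] yaw -0.7831204908356572 F [-0.4054  0.4597 -0.5418] gap 0.0767038967605903
shift [-0.1155  0.2405  0.027 ] turn [ 0.001  -0.0057  0.0023]
```

View pics/w23.png

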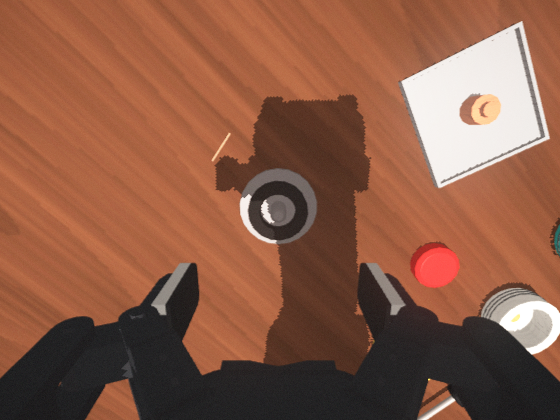

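The ring lies flat around the post at (279,209); the terminal is still in the tray at (485,108). Back for the housing.

Call:
apply_moves:
  plan:
    - [-0.014,0.03,0,0,0,0,100]
    - [-0.03,0.062,0,0,0,0,100]
    - [-0.046,0.096,0,0,0,0,100]
    - [-0.062,0.13,0,0,0,0,100]
    - [-0.078,0.164,0,0,0,0,100]
    - [-0.094,0.197,0,0,0,0,100]
    - [-0.108,0.225,0.005,0,0,0,100]
    - [-0.115,0.24,0.012,0,0,0,100]
    - [-0.115,0.24,0.02,0,0,0,100]
    - [-0.115,0.24,0.025,0,0,0,100]
    - [-0.115,0.24,0.025,0,0,0,100]

```text
time: 23.57
position: [0.5345, 0.0466, 0.108]
tool_rot: [-2.897, -1.208, 0.007]
ft_force: [-0.1, -0.0, -0.6]
finger_gap: 0.0853
```

```bash
python3 snap.py w24;python3 g.py .538 .0455 .05 -0.7854
```

```text
23.6167 [0.535  0.0472 0.1088] -0.7797156975092419 [-0.4784  0.8129 -0.2068] 0.08545748736572716
t 23.6167 pos [0.535  0.0472 0.1088] yaw -0.7797156975092419 F [-0.4784  0.8129 -0.2068] gap 0.08545748736572716
shift [0.0009 0.0035 0.0588] turn [-0.0032  0.0015  0.0057]
```

View pics/w24.png

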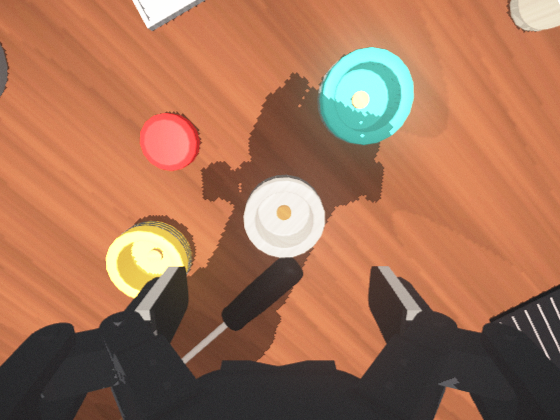

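```bash
python3 - <<'E'
from h import *
import pickle
d=pickle.load(open("w24.pkl","rb"))
crop(d["color"],225,165,120,105,6,"pics/w24c.png")
o=dict(l=244,r=325,b=259)
print(fitc([(d,o)],.031,[.538,.0455],.03))
T,_=pickle.load(open("cams.pkl","rb"))
for n,p,z in(("yellow",(240,298),.03),("turq",(257.5,202.5),.03),("red",(219,259),.015),("bottle",(277,140),.085),("handle end",(283,263),.02)):
    w=plane(T,p,z);v=w[:2]-np.array([.538,.0455]);y=np.array([.7071,-.7071]);x=np.array([.7071,.7071]);print(n,w,"tool x,y",v@x,v@y)
E
```

```text
(array([0.5368, 0.0435]), array([-0.7226,  0.72  ,  0.0643]))
yellow [0.4311 0.0939 0.03  ] tool x,y -0.04136200004355732 -0.10987822991162897
turq [0.6362 0.0663 0.03  ] tool x,y 0.08416838391477471 0.05471117413591048
red [0.5124 0.1447 0.015 ] tool x,y 0.052076876332350704 -0.08825164686747031
bottle [0.7599 0.0271 0.085 ] tool x,y 0.14393769687878127 0.169929497622976
handle end [0.5073 0.0071 0.02  ] tool x,y -0.04888253403511466 0.005487880439908472
```

View pics/w24c.png

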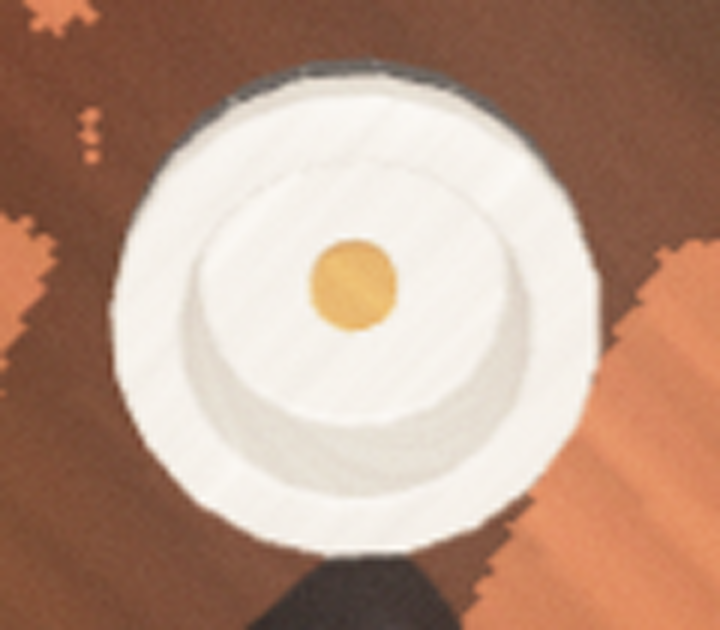

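Call:
apply_moves:
  plan:
    - [0,0.004,0.02,0,0,0.005,100]
    - [0,0.004,0.04,0,0,0.005,100]
    - [0,0.004,0.055,0,0,0.005,100]
    - [0,0.004,0.065,0,0,0.005,100]
    - [0,0.004,0.07,0,0,0.005,100]
    - [0,0.004,0.07,0,0,0.005,100]
    - [0,0.004,0.07,0,0,0.005,100]

```text
time: 24.2
position: [0.5397, 0.0432, 0.0405]
tool_rot: [-2.903, -1.2, -0.001]
ft_force: [0.5, 0.3, 0.3]
finger_gap: 0.0855
```

```bash
python3 g.py .5377 .0445 .006 -0.7854;python3 snap.py w25
```

```text
t 24.2 pos [0.5397 0.0432 0.0405] yaw -0.7867425209370689 F [0.5457 0.3255 0.3103] gap 0.08547111519118097
shift [-0.0005 -0.0024  0.0345] turn [ 0.0002 -0.0009 -0.0013]
24.25 [0.54   0.043  0.0408] -0.787189521531515 [-0.1872  0.6597  0.1542] 0.08537735478604849
```

View pics/w25.png

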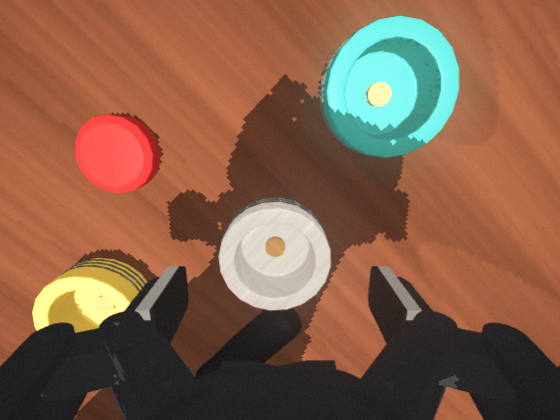

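Call:
apply_moves:
  plan:
    - [0,-0.002,0.01,0,0,0,100]
    - [0,-0.002,0.02,0,0,0,100]
    - [0,-0.002,0.028,0,0,0,100]
    - [0,-0.002,0.032,0,0,0,100]
    - [0,-0.002,0.034,0,0,0,100]
    - [0,-0.002,0.034,0,0,0,100]

```text
time: 24.75
position: [0.5375, 0.0436, 0.0053]
tool_rot: [-2.904, -1.198, 0.002]
ft_force: [-0.2, 0.3, 0.1]
finger_gap: 0.0858
```

```bash
python3 g.py .5377 .0445 .006 -0.7854;python3 snap.py w26
```

```text
t 24.75 pos [0.5375 0.0436 0.0053] yaw -0.7879960123127047 F [-0.1611  0.2852  0.1431] gap 0.08581254250796748
shift [ 0.0007 -0.0005 -0.0007] turn [-0.0009  0.0011 -0.0026]
24.8 [0.5379 0.0437 0.0057] -0.7880742884101882 [ 0.1465  0.2775 -0.2499] 0.08549719072277334
```

View pics/w26.png

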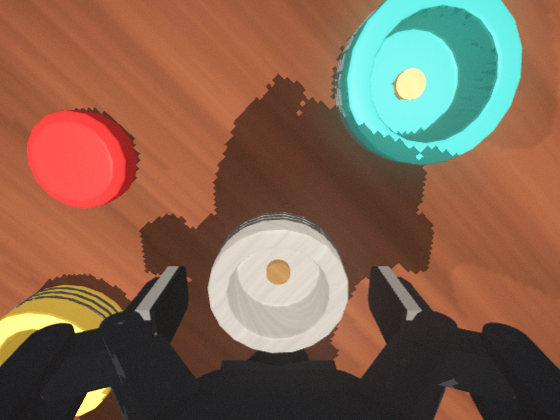

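Housing centred at (278,283) between the pads, clear of everything. Closing.

Call:
apply_moves:
  plan:
    - [0,0,0,0,0,0,92]
    - [0,0,0,0,0,0,86]
    - [0,0,0,0,0,0,80]
    - [0,0,0,0,0,0,74]
    - [0,0,0,0,0,0,68]
    - [0,0,0,0,0,0,62]
    - [0,0,0,0,0,0,58]
    - [0,0,0,0,0,0,58]
    - [0,0,0,0,0,0,58]
  squeeze: 40

```text
time: 25.55
position: [0.5382, 0.0438, 0.0068]
tool_rot: [2.904, 1.198, 0.001]
ft_force: [-1.2, -0.8, 5.6]
finger_gap: 0.0599
```

Call:
apply_moves:
  plan:
    - [0,0,-0.002,0,0,0,58]
    - [0,0,-0.006,0,0,0,58]
    - [0,0,-0.015,0,0,0,58]
    - [0,0,-0.03,0,0,0,58]
    - [0,0,-0.055,0,0,0,58]
    - [0,0,-0.08,0,0,0,58]
    - [0,0,-0.105,0,0,0,58]
    - [0,0,-0.115,0,0,0,58]
    - [0,0,-0.115,0,0,0,58]

```text
time: 26.3
position: [0.5398, 0.044, 0.1238]
tool_rot: [2.903, 1.198, 0.009]
ft_force: [0.9, 0.1, -1.6]
finger_gap: 0.06
```

```bash
python3 snap.py w27;python3 g.py .627 -.2345 .12 -0.7854
```

```text
26.35 [0.5385 0.0437 0.122 ] -0.7881916916135663 [-0.1818  0.0738 -0.2064] 0.06004830704679243
t 26.35 pos [0.5385 0.0437 0.122 ] yaw -0.7881916916135663 F [-0.1818  0.0738 -0.2064] gap 0.06004830704679243
shift [-0.1334  0.2597  0.0021] turn [ 0.0015 -0.0018 -0.0028]
```

View pics/w27.png

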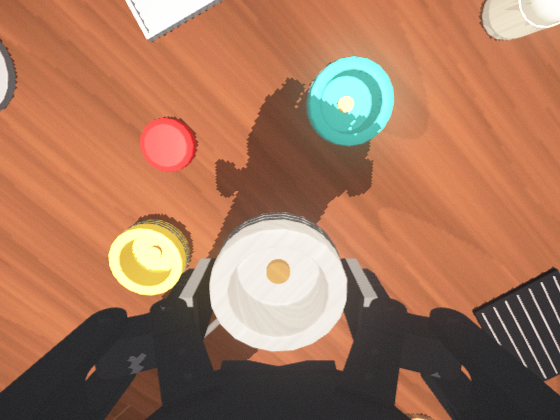

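Call:
apply_moves:
  plan:
    - [-0.007,0.014,0,0,0,0,58]
    - [-0.02,0.039,0,0,0,0,58]
    - [-0.035,0.068,0,0,0,0,58]
    - [-0.05,0.098,0,0,0,0,58]
    - [-0.065,0.127,0,0,0,0,58]
    - [-0.08,0.156,0,0,0,0,58]
    - [-0.095,0.185,0,0,0,0,58]
    - [-0.11,0.214,0,0,0,0,58]
    - [-0.122,0.238,0,0,0,0,58]
    - [-0.13,0.254,0,0,0,0,58]
    - [-0.133,0.26,0,0,0,0,58]
    - [-0.133,0.26,0,0,0,0,58]

```text
time: 27.35
position: [0.6257, -0.2366, 0.1185]
tool_rot: [-2.905, -1.193, 0.005]
ft_force: [-0.0, -0.5, -1.1]
finger_gap: 0.0601
```

```bash
python3 snap.py w28;python3 g.py .627 -.2345 .12 -0.7854
```

```text
27.4 [ 0.6259 -0.2338  0.119 ] -0.7885153323091758 [ 0.2455  0.6639 -1.5822] 0.059907839319409587
t 27.4 pos [ 0.6259 -0.2338  0.119 ] yaw -0.7885153323091758 F [ 0.2455  0.6639 -1.5822] gap 0.059907839319409587
shift [ 0.0003  0.0012 -0.001 ] turn [-0.0037  0.0011 -0.0031]
```

View pics/w28.png

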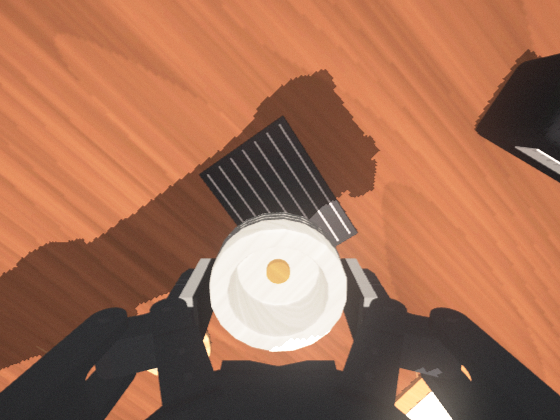

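```bash
python3 - <<'E'
from h import *
import pickle
d=pickle.load(open("w28.pkl","rb"));crop(d["color"],190,105,180,135,4,"pics/w28c.png")
c=[plane(d,p,.005) for p in[(200,175),(284,117),(357,233)]]
print(c,(c[0]+c[2])/2,[np.linalg.norm(c[i]-c[j]) for i,j in((0,1),(1,2),(0,2))])
E
```

```text
[array([ 0.5992, -0.1695,  0.005 ]), array([ 0.6814, -0.1866,  0.005 ]), array([ 0.6575, -0.3017,  0.005 ])] [ 0.6284 -0.2356  0.005 ] [np.float64(0.08389514507418205), np.float64(0.11754065597624225), np.float64(0.14452249676699327)]
```

View pics/w28c.png

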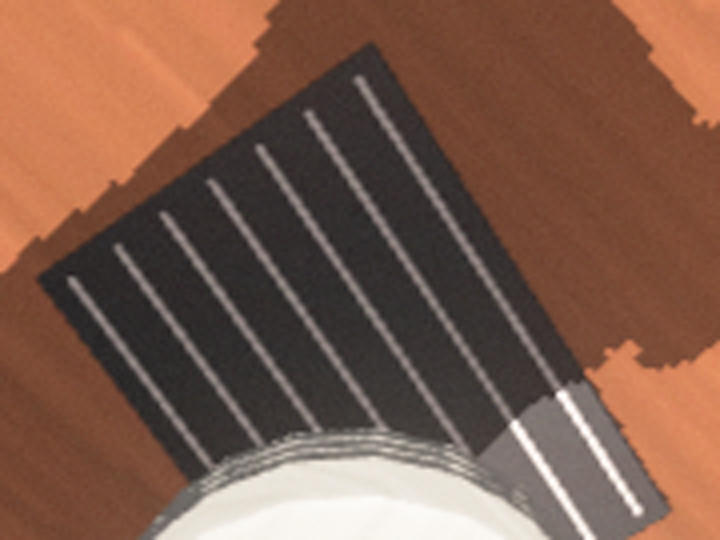

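```bash
python3 g.py .628 -.235 .03 -0.7854
```

```text
t 27.4 pos [ 0.6259 -0.2338  0.119 ] yaw -0.7885153323091758 F [ 0.2455  0.6639 -1.5822] gap 0.059907839319409587
shift [0.0007 0.0026 0.089 ] turn [-0.0037  0.0011 -0.0031]
```

Call:
apply_moves:
  plan:
    - [0.001,0.002,0.02,0,0,-0.003,58]
    - [0.001,0.002,0.045,0,0,-0.003,58]
    - [0.001,0.002,0.065,0,0,-0.003,58]
    - [0.001,0.002,0.08,0,0,-0.003,58]
    - [0.001,0.002,0.088,0,0,-0.003,58]
    - [0.001,0.002,0.09,0,0,-0.003,58]
    - [0.001,0.002,0.09,0,0,-0.003,58]

```text
time: 27.98
position: [0.6291, -0.2333, 0.0307]
tool_rot: [-2.899, -1.205, 0.0]
ft_force: [1.3, 0.2, -0.5]
finger_gap: 0.0602
```

```bash
python3 g.py .628 -.235 .013 -0.7854
```

```text
t 27.9833 pos [ 0.6291 -0.2333  0.0307] yaw -0.7829500523252884 F [ 1.2953  0.2034 -0.4505] gap 0.06015183587624439
shift [-0.002   0.0005  0.0177] turn [-0.0016 -0.0003  0.0024]
```

Call:
apply_moves:
  plan:
    - [-0.001,0.0005,0.005,0,0,0,58]
    - [-0.001,0.0005,0.01,0,0,0,58]
    - [-0.001,0.0005,0.014,0,0,0,58]
    - [-0.001,0.0005,0.016,0,0,0,58]
    - [-0.001,0.0005,0.017,0,0,0,58]
    - [-0.001,0.0005,0.017,0,0,0,58]
    - [-0.001,0.0005,0.017,0,0,0,58]

```text
time: 28.57
position: [0.6289, -0.2362, 0.0141]
tool_rot: [2.902, 1.203, 0.0]
ft_force: [0.2, 0.3, -1.0]
finger_gap: 0.0602
```

```bash
python3 g.py .628 -.235 .0118 -0.7854;python3 snap.py w29
```

```text
t 28.5667 pos [ 0.6289 -0.2362  0.0141] yaw -0.7849568197060617 F [ 0.2123  0.2853 -1.0139] gap 0.06017122345320458
shift [ 0.0002 -0.0015  0.0023] turn [ 0.0001 -0.0002  0.0004]
28.6167 [ 0.629  -0.2362  0.0142] -0.7849189435654775 [ 0.0931  0.0804 -1.5504] 0.059991946243273885
```

View pics/w29.png

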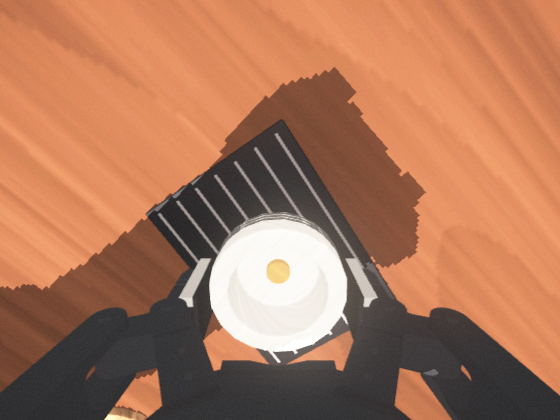

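Call:
apply_moves:
  plan:
    - [0,-0.001,0.001,0,0,0,58]
    - [0,-0.001,0.0018,0,0,0,58]
    - [0,-0.001,0.0024,0,0,0,58]
    - [0,-0.001,0.0028,0,0,0,58]
    - [0,-0.001,0.0028,0,0,0,58]

```text
time: 29.03
position: [0.6281, -0.2353, 0.0119]
tool_rot: [-2.902, -1.203, 0.0]
ft_force: [-2.1, 0.6, 4.7]
finger_gap: 0.0598
```

Call:
apply_moves:
  plan:
    - [0,0,0,0,0,0,72]
    - [0,0,0,0,0,0,78]
    - [0,0,0,0,0,0,84]
    - [0,0,0,0,0,0,92]
    - [0,0,0,0,0,0,100]
    - [0,0,0,0,0,0,100]
    - [0,0,-0.015,0,0,0,100]
    - [0,0,-0.04,0,0,0,100]
    - [0,0,-0.075,0,0,0,100]
    - [0,0,-0.11,0,0,0,100]
    - [0,0,-0.14,0,0,0,100]
    - [0,0,-0.14,0,0,0,100]

```text
time: 30.03
position: [0.6327, -0.2364, 0.1592]
tool_rot: [2.894, 1.199, 0.018]
ft_force: [1.7, -1.0, 1.5]
finger_gap: 0.0854
```

```bash
python3 snap.py w30;python3 - <<'E'
from h import *
from plant import r
for n in("top","side"): cv2.imwrite(f"pics/f_{n}.png",r.snapshot(n)["color"])
E
```

```text
30.0833 [ 0.6309 -0.236   0.1559] -0.7852268843607919 [ 0.2843 -0.0008 -1.3953] 0.08517281848567462
```

View pics/w30.png

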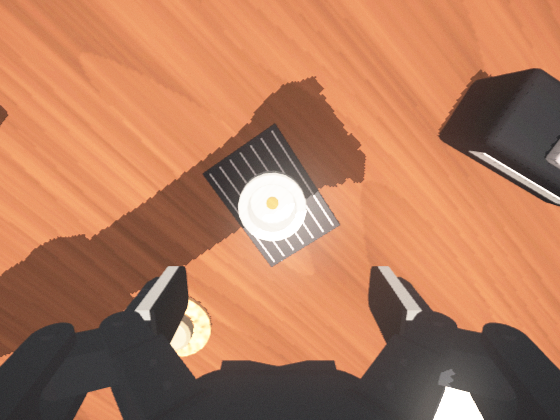

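View pics/f_top.png

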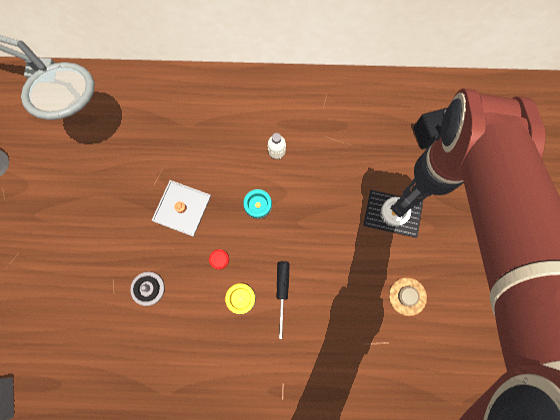

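View pics/f_side.png

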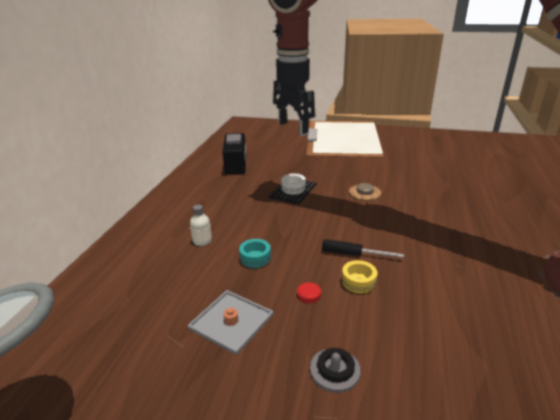

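All parts are in place, and the bystanders and look-alikes are unmoved at their original pixels. A quick numerical check before handing in.

```bash
python3 - <<'E'
from h import *
import pickle
d=pickle.load(open("w30.pkl","rb"))
c=np.mean([plane(d,p,.005) for p in[(204,175),(274,124),(340,223),(273,266)]],0)
print("mat",c,"housing",fitc([(d,dict(l=239,r=307,b=241.5))],.031,[.628,-.235],.035))
d=pickle.load(open("w7.pkl","rb"))
print("tray",np.mean([plane(d,p,.008) for p in[(202,187),(303,137),(347,236),(254,278)]],0),"term",plane(d,(275.5,211),.021))
d=pickle.load(open("w14.pkl","rb"))
print("coaster",fitc([(d,dict(l=234,r=320.5,t=160,b=243.5))],.04,[.447,-.26],.006)[0],"lens",fitc([(d,dict(l=252,r=301,b=230))],.0215,[.447,-.26],.018)[0])
a=cv2.imread("pics/a_top.png");b=cv2.imread("pics/f_top.png")
for n,(x,y,w,h) in dict(bottle=(262,130,30,34),driver=(272,258,22,84),turq=(240,186,36,36),yellow=(222,280,36,36),red=(206,246,26,26)).items():
    print(n,cv2.phaseCorrelate(np.float32(cv2.cvtColor(a[y:y+h,x:x+w],6)),np.float32(cv2.cvtColor(b[y:y+h,x:x+w],6)))[0])
E
```

```text
mat [ 0.6291 -0.2356  0.005 ] housing (array([ 0.6277, -0.2363]), array([-0.4734,  0.4766,  0.0332]))
tray [0.627 0.237 0.008] term [0.6296 0.2409 0.021 ]
coaster [ 0.4477 -0.261 ] lens [ 0.4472 -0.2605]
bottle (0.050739349540933176, -0.018922269934918745)
driver (0.1289660891365383, 0.0928673995081013)
turq (-0.04173175747019897, -0.005075637729511584)
yellow (-0.00552198520562186, -0.027427535953989945)
red (0.40950380293603494, 0.601958101306499)
```

```bash
python3 - <<'E'
from h import *
d=cv2.imread("pics/w7.png");crop(d,195,130,160,150,4,"pics/w7c.png")
a=cv2.imread("pics/a_top.png");b=cv2.imread("pics/f_top.png")
for i in(a,b):
    m=cv2.inRange(i,(0,0,150),(90,90,255))[246:274,204:236];M=cv2.moments(m);print(M["m10"]/M["m00"]+204,M["m01"]/M["m00"]+246)
E
```

```text
218.47513812154696 258.87016574585635
218.63501483679525 259.00296735905044
```

View pics/w7c.png

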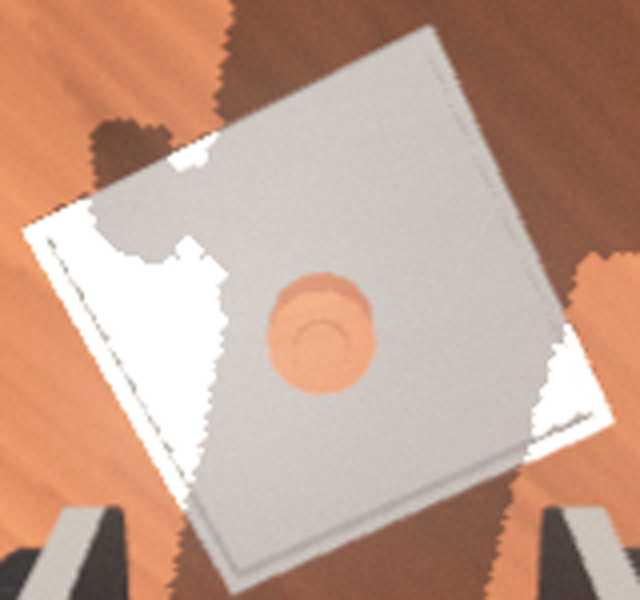

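```bash
python3 - <<'E'
from h import *
import pickle
d=pickle.load(open("w7.pkl","rb"))
c=lambda o:{k:((195 if k in"lr" else 130)+(v+.5)/4-.5) for k,v in o.items()}
P=[plane(d,(195+x/4,130+y/4),.008) for x,y in[(22,229),(432,25),(614,421),(235,593)]]
print(np.mean(P,0),fitc([(d,c(dict(l=267,r=376,b=394)))],.012,[.627,.238],.021))
E
```

```text
[0.6271 0.2372 0.008 ] (array([0.6267, 0.2386]), array([-0.1833,  0.1835,  0.0048]))
```

The terminal is 1.4 mm from the tray centre, and the red disc moved about 0.2 px, which is noise. The arm is clear, so I'm handing in.

```bash
python3 -c "
from plant import r
print(r.hand_in())"
```

```text
the job is handed in; nothing more can be done
None
```

I took the pile apart from the top down in the order asked, and all four parts are at their places, the same way up as before. The job was handed in at about 30 s of the 114 s allowed, with the gripper open and the arm clear.

| Part | Place | Distance from centre in the last pictures |
|---|---|---|
| Terminal | tray | about 1.4 mm, standing upright |
| Lens | coaster | about 1 mm, lying flat |
| Gasket ring | over the post, down on its base | not measured; looks flat and centred |
| Housing | mat | about 1.5 mm, mouth up |

- **Lens:** I lowered it until it touched (about 7 N) and only then opened the fingers, so it did not drop.
- **Things left alone:** the screwdriver, bottle and turquoise, yellow and red look-alikes are where they were, with image shifts of about 0.2 px or less. The first comparison showed the red disc shifted by 0.7 px. A colour-centroid recheck gave 0.2 px, so I took that as noise.
- **Disagreements:** heights measured from two views mostly came out 2–8 mm below the stated sizes, which is more than the 2 mm calibration error in places. I used the stated heights, and the contact forces when each part touched down agreed with them. A first rough pixel put the terminal about 4.6 mm off centre; a proper circle fit on the close crop gave 1.4 mm.

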